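Shut the spare-parts case and lock it with the curved pin

TASK

Slide the lid of the blue spare-parts case fully shut, so that the steel ring on the lid stands in line beside the ring on the case. Then take the curved locking pin by its red handle and swing its hook through both rings, following its curve, handle on the side of the case's own ring, until the collar is up against that ring. Leave the handle standing flat on the blue deck, let go, and leave the other things on the bench alone.

Things in the scene. Friction and masses are not known exactly. Their poses are not given: they have to be found in the camera images.
- case: Fixed blue case 310 x 230 x 60 mm. Origin on the table below the two rings; x = the way the lid opens, z up. Flat deck, 60 mm high: x -100..20, y -125..105 mm; lidded bin: x 20..210, guides 74 mm high. Its own upright steel ring on the deck: at x 0, y -8 mm, centre 81 mm above the table, bore 26 mm along y, outer diameter 42 mm, bar 8 mm thick.
- eyes (a point): Point on the case (axes as the case's), 81 mm above the table, midway between the centres of the two rings when the lid is shut. The hook passes here along case +y, first through the case's ring (middle at y = -8 mm), then the lid's (y = +8 mm).
- lid (a joint): Opening of the sliding aluminium lid in m: 0 shut (hard stop), 0.1 fully open, towards case +x. Friction about 2.5 N; it stays where it is left. A second ring, equal to the case's, stands on its tongue and moves with it; shut, it is at case x = 0, y = +8 mm.
- lid_grip (a point): Centre of the black block grip on the lid, which moves with it (axes as the case's); the block measures 20 mm along case x (the sliding direction), 50 mm along case y, 36 mm high; its top is 106 mm above the table, the lid's top at 70 mm.
- pin: Loose curved pin, 0.2 kg, lying level. Origin under the centre of its red handle: 60 (x) x 26 (y) x 46 mm (z). At 21 mm height a 10 mm steel rod leaves the +x end, straight to x = 45, then bends left in a quarter circle, radius 50 mm about x 45, y 50, to its round end at x 95, y 50 mm. Collar, 34 mm across, 6 mm thick, 23 degrees into the bend. On the deck the rod is level with the rings' centres.
- pin_seat (a point): Point on the rod's centreline 40 degrees into the bend: x 77.1, y 11.7, z 21 mm in the pin's frame (same axes). It lies at 'eyes' when the pin is home, collar against the case's ring. The rod runs 40 degrees left of the pin's x here; home, that is along case +y.
- pin_tip (a point): End of the rod's centreline, at x = 95, y = 50, z = 21 mm in the pin's frame; the rod points along the pin's +y there.
- straight_pin: Bystander: straight locking pin with a blue handle, otherwise like the curved one (not needed); origin under the handle's centre
- grease_jar: Bystander: jar with yellow cap, 60 mm across, 85 mm high
- sprocket: Bystander: dark steel sprocket lying flat, 86 mm across, 26 mm high
- green_ring: Bystander: green plastic ring lying flat, 84 mm across, 22 mm high
- wrench: Bystander: steel wrench lying flat, between robot and pin
Things that resemble listed ones, but are neither listed nor needed, are in the scene too. What is shaped like the pin but purple or turquoise is not meant.

How it is judged:
By the outcome, as a careful person would: the job done as asked, in the order asked, and still so for the second after the job is handed in, with the robot touching nothing.
It also fails if it takes over 54 s, if anything falls off the work surface, if the arm or the gripper's body presses on something with over 40 N, if the wrist force passes 120 N, or if a joint passes its speed limit or range.

ROBOT

A 7-joint arm with a two-finger parallel gripper is mounted at the origin on the work surface. World frame = base frame: x ahead of the robot, y to its left, z up, the work surface at z = 0. Lengths are in m, angles in rad, forces in N, time in s.
With the tool pointing down it reaches from about 0.4 to 0.85 m from the base axis. Payload 4.5 kg.
Tool frame: the origin (TCP) lies at the very end of the fingers, on their centre line; the grasp point (between the pads) lies 19 mm behind it; z points along the fingers, y is the direction in which the jaws open and shut (so a half turn about z gives the same grasp; the last joint's range is limited). The gripper opens to 88 mm and grips with 3 to 60 N. Pads are 18 mm wide; open, the fingers measure 123 mm over their backs; the gripper's body (75 mm by 187 mm) begins 45 mm behind the grasp point.
Start: joints at [1.341, 0.689, -0.195, 1.565, 0.157, 0.902, -0.215], TCP at [0.163, -0.603, 0.239] pointing down, gripper open.
Joint ranges: [-3.01, 3.01], [-0.46, 2.08], [-1.47, 1.51], [0.13, 2.56], [-1, 4.14], [0.04, 2.09], [-2.66, 2.66]. Speed limits (rad/s): [2.57, 2.57, 3.14, 3.14, 3.14, 3.14, 3.14].

INTERFACE

Orientations are given as a unit quaternion [w, x, y, z].
In Python, from cell import * gives the robot as it stands. The module is installed in compiled form; this text tells all that it offers.
- The arm moves only by the tool drive_tool, never from a script. Its argument "series" is a list of rows, each a list of 7 numbers: the opening, from 0 (shut) to 1 (fully open), then the shift along the world's x, y, z each as a share of 120 mm, from -1 to 1, then the turn, a rotation vector about the world's x, y, z each as a share of 360 degrees, from -1 to 1. In form: [[grip, x, y, z, ax, ay, az], ...]. A call has exactly 5 rows; each row is the pose to reach, as a shift and turn from the pose commanded when the call began, turning the shorter way round; what a row does not reach only later rows make up. A row lasts 1/12 s, in which the tool goes at most 41.7 mm and 7.16 degrees, less where a joint would pass 70% of its speed; a pose out of reach is approached as far as the arm can. A call with a number of a shift or a turn outside -1 to 1 is refused whole. A call with a gripper value outside its range is refused whole. The fingers move at their own pace and stop on an object; "force" is the grip in N (left out, the last holds). Time passes only in rows, so rows that repeat a pose let the fingers close, or fill a call up. It gives the time, the measured TCP pose, the force and the opening at its end, in the units of the state.
- get_obs(): the state, without advancing time (a new reading comes with each control period).
- read_camera(name): name is "scene" or "side" or "wrist"; returns (picture, depth): 480x640x3 uint8, red, green, blue; 480x640 float32, m along the optical axis (not along the pixel's ray), 0 where there is no reading.
- camera_info(name): a dict with "vfov" (degrees; the focal length in pixels is half the picture's height over the tangent of half this angle, whatever the lens; pixels are square), "cx", "cy" (the principal point, pixels), "world_from_camera" (4x4, takes a point from camera to world coordinates). Camera axes: x right, y down, z forward; pixel columns grow to the right and rows downward; lengths in m; the calibration is good to about 2 mm. A picture is of the moment at which its call begins: read the wrist's pose just before it. camera_info takes no time and is no camera call; for the wrist camera it gives the pose at the moment of the call.
- job_done(): hands the job in, once; it reports no verdict.
The state is a dict: "time_s": time; "q": joint angles; "joint_velocities": joint speeds; "tau": joint torques, N m; "tool_pos": TCP position; "tool_rot": TCP orientation; "force": force on the tool from outside, world axes, zero at the start; "torque": the same for the moment, N m; "finger_gap": opening from 0.0 (shut) to 1.0 (fully open).
Only numpy, scipy, OpenCV 4.12 (cv2) and the standard library are available. Lean on these libraries where they do the work, as an engineer would, in place of code of your own. Each camera call takes 0.05 s, during which the arm holds its last target.

## Working session

There is one attempt and no reset: what is moved stays moved. The work goes in short steps, Python scripts to look and compute and a tool call to move; the robot and the scene stay as the last step left them, time stands still between calls to the robot, and variables do not carry over. Pictures are saved under pics/ and viewed, and the job is handed in when it is done.

Besides the shell and the picture viewer there is one more tool, called as name(argument=value, ...) on one line, values as JSON. drive_tool: Moves the arm, as the interface text tells. Its arguments: {"type":"object","properties":{"series":{"type":"array","items":{"type":"array","items":{"type":"number"}}},"force":{"type":"number"}},"required":["series"]}

```bash
mkdir -p pics
cat > h.py <<'E'
from cell import *
import numpy as np, cv2
def save(name,fn):
    p,d=read_camera(name); ci=camera_info(name)
    cv2.imwrite(f'pics/{fn}.png',p[:,:,::-1]); np.savez(f'pics/{fn}.npz',p=p,d=d,T=ci['world_from_camera'],c=[ci['vfov'],ci['cx'],ci['cy']])
def load(fn):
    z=np.load(f'pics/{fn}.npz'); f=240/np.tan(np.radians(z['c'][0])/2)
    return z['p'],z['d'],z['T'],f,z['c'][1],z['c'][2]
def pts(fn):
    p,d,T,f,cx,cy=load(fn); v,u=np.mgrid[:480,:640]
    c=np.stack([(u-cx)/f*d,(v-cy)/f*d,d,np.ones_like(d)],-1)
    return p,d,(c@T.T)[...,:3]
def ray(fn,u,v,z):
    p,d,T,f,cx,cy=load(fn); r=T[:3,:3]@np.array([(u-cx)/f,(v-cy)/f,1]); o=T[:3,3]
    return o+r*(z-o[2])/r[2]
def proj(fn,P):
    p,d,T,f,cx,cy=load(fn); c=np.linalg.inv(T)@np.append(P,1); return f*c[0]/c[2]+cx,f*c[1]/c[2]+cy
E
python3 - <<'E'
from h import *
o=get_obs(); print(o)
for n in ['scene','side','wrist']:
    save(n,n+'0'); ci=camera_info(n); print(n,ci)
E
```

```text
{'time_s': 0.0, 'q': array([ 1.34078601,  0.68998508, -0.19451639,  1.56631835,  0.15729911,
        0.90250752, -0.21508664]), 'joint_velocities': array([-1.25578952e-03,  5.47270750e-04,  2.48485780e-04, -1.43749342e-03,
       -2.02936840e-05,  1.16567224e-03,  8.13307999e-04]), 'tau': array([-4.52951062e-04, -5.27564120e+01, -1.26726441e+00, -1.53428417e+01,
       -5.27399895e-02,  6.49827954e-03,  1.85803915e-04]), 'tool_pos': array([ 0.16276629, -0.60278749,  0.23791626]), 'tool_rot': array([-8.94465715e-04,  9.91306399e-01,  1.31570469e-01, -1.84541152e-04]), 'force': array([-0.34040685,  0.28378039,  0.90699044]), 'torque': array([ 0.02055497,  0.050218  , -0.00323145]), 'finger_gap': 1.0019214890087926}
scene {'vfov': 53.21423200906134, 'cx': 315.66184671827807, 'cy': 242.5444649703523, 'world_from_camera': array([[-0.2271505 ,  0.74514075, -0.62703103,  1.1725168 ],
       [ 0.97382878,  0.17892438, -0.1401555 , -0.13019853],
       [ 0.00775556, -0.64245726, -0.76628227,  0.86799817],
       [ 0.        ,  0.        ,  0.        ,  1.        ]])}
side {'vfov': 43.739082732775444, 'cx': 319.6913195859608, 'cy': 237.73852842756997, 'world_from_camera': array([[-0.995691  , -0.07424933,  0.05555604,  0.49493656],
       [-0.09258956,  0.7626669 , -0.64012996,  0.57168928],
       [ 0.00515847, -0.64251555, -0.76625528,  1.07248189],
       [ 0.        ,  0.        ,  0.        ,  1.        ]])}
wrist {'vfov': 67.55887070275374, 'cx': 323.51939154647795, 'cy': 240.334802475568, 'world_from_camera': array([[ 0.26014425, -0.93222566, -0.25155575,  0.22603289],
       [-0.96556779, -0.25168729, -0.06582064, -0.58505139],
       [-0.0019537 ,  0.26001698, -0.96560207,  0.38371385],
       [ 0.        ,  0.        ,  0.        ,  1.        ]])}
```

View pics/scene0.png

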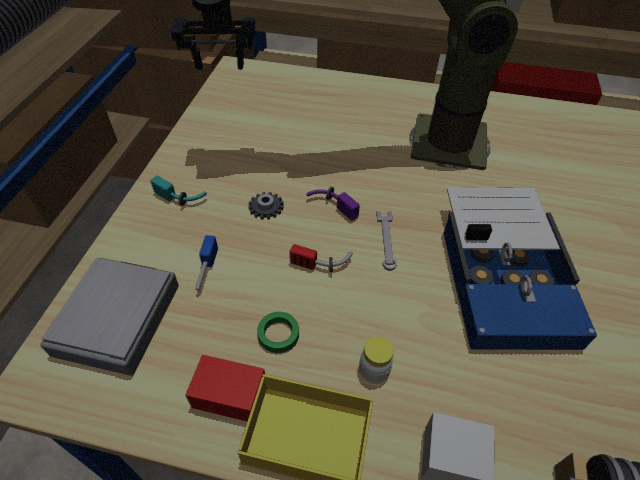

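View pics/side0.png

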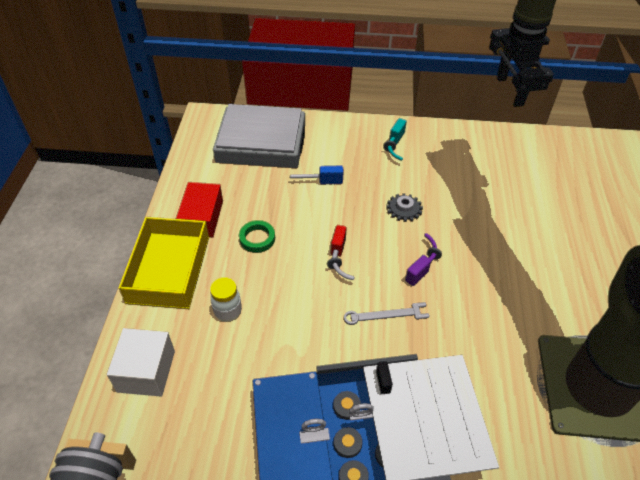

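View pics/wrist0.png

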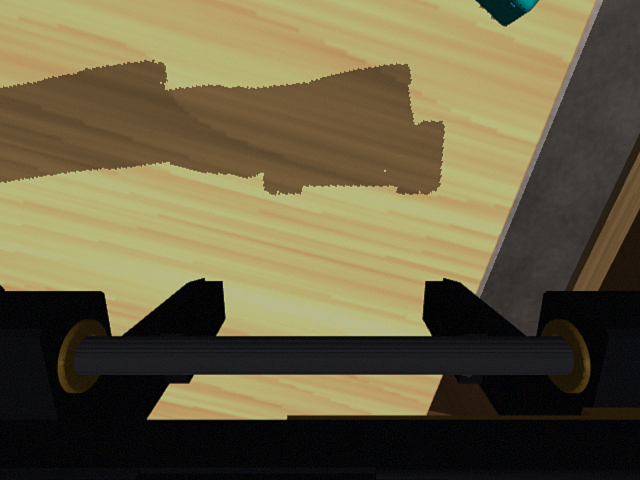

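The scene view shows the case at right (about 520,280), with its lid open towards the robot and the black grip at (478,232). Three things are shaped like the curved pin: red handle (303,257), purple (347,205) and turquoise (163,187). The red one fits the description. I'll measure it and check it in a crop.

Run:
```python
from h import *
for fn in ['scene0','side0']:
    p,d,P=pts(fn); hsv=cv2.cvtColor(p,cv2.COLOR_RGB2HSV); H,S,V=[hsv[...,i].astype(int) for i in range(3)]
    z=P[...,2]; ok=d>0
    inb=(P[...,0]>0.1)&(P[...,0]<1.0)&(abs(P[...,1])<.8)&ok
    # red handle
    m=(((H<8)|(H>172))&(S>150)&(V>60)&inb&(z>0.03)).astype(np.uint8)
    n,l,st,c=cv2.connectedComponentsWithStats(m)
    for i in range(1,n):
        if st[i,4]>100:
            q=P[(l==i)]; top=q[q[:,2]>np.percentile(q[:,2],90)-.006]
            r=cv2.minAreaRect((top[:,:2]*1000).astype(np.float32))
            print(fn,'red',st[i],c[i].round(),'ztop',np.percentile(q[:,2],95).round(4),'rect',r)
    # blue deck
    m=((H>100)&(H<125)&(S>120)&inb&(abs(z-.06)<.005)).astype(np.uint8)
    m=cv2.morphologyEx(m,cv2.MORPH_OPEN,np.ones((3,3)))
    n,l,st,c=cv2.connectedComponentsWithStats(m)
    for i in range(1,n):
        if st[i,4]>100:
            q=P[l==i]; print(fn,'deck',st[i],q[:,2].mean(),q[:,2].std(),cv2.minAreaRect((q[:,:2]*1000).astype(np.float32)))
    # grip
    case=inb&(P[...,0]>0.25)&(P[...,1]>0.1)
    m=(case&(V<60)&(abs(z-.106)<.006)).astype(np.uint8)
    n,l,st,c=cv2.connectedComponentsWithStats(m)
    for i in range(1,n):
        if st[i,4]>20:
            q=P[l==i]; print(fn,'grip',st[i],c[i],q.mean(0),cv2.minAreaRect((q[:,:2]*1000).astype(np.float32)))
    # lid
    m=(case&(S<60)&(V>100)&(abs(z-.070)<.004)).astype(np.uint8)
    n,l,st,c=cv2.connectedComponentsWithStats(m)
    for i in range(1,n):
        if st[i,4]>300:
            q=P[l==i]; print(fn,'lid',st[i],q[:,2].mean(),cv2.minAreaRect((q[:,:2]*1000).astype(np.float32)))
    # rings
    m=(case&(z>.085)&(z<.105)&(V>60)&(P[...,0]<.8)).astype(np.uint8)
    n,l,st,c=cv2.connectedComponentsWithStats(m)
    for i in range(1,n):
        if st[i,4]>15:
            q=P[l==i]; print(fn,'ring?',st[i],c[i].round(),q.mean(0),q[:,2].max(),cv2.minAreaRect((q[:,:2]*1000).astype(np.float32)))
a=cv2.imread('pics/scene0.png'); b=cv2.imread('pics/side0.png')
cv2.imwrite('pics/crop1.png',np.hstack([cv2.resize(a[170:290,280:400],(400,400),interpolation=cv2.INTER_CUBIC),cv2.resize(b[210:300,310:400],(400,400),interpolation=cv2.INTER_CUBIC)]))
```

```text
scene0 red [290 244  27  15 231] [303. 251.] ztop 0.0483 rect ((528.9432983398438, -301.9412841796875), (56.960609436035156, 25.11565399169922), 83.16704559326172)
scene0 red [ 186  355   78   56 2867] [225. 382.] ztop 0.0624 rect ((860.2667236328125, -360.8404541015625), (119.20055389404297, 80.36506652832031), 89.9772720336914)
scene0 deck [ 465  284  131   53 5629] 0.05921873440599852 0.0014758037532002128 ((578.1834106445312, 170.28292846679688), (121.48494720458984, 230.4994354248047), 13.087809562683105)
scene0 grip [600 455  11  25 123] [604.16260163 465.81300813] [0.87320715 0.25021041 0.10591909] ((873.88720703125, 251.81646728515625), (10.291837692260742, 40.12212371826172), 85.1575927734375)
scene0 grip [616 459  11   8  44] [622.09090909 462.40909091] [0.86251958 0.27659309 0.10728196] ((862.0756225585938, 275.8146057128906), (11.075336456298828, 14.045662879943848), 72.11723327636719)
scene0 grip [633 462   7   7  26] [637.15384615 465.5       ] [0.86133292 0.29879645 0.10569785] ((860.2533569335938, 298.2905578613281), (6.439428806304932, 17.953828811645508), 56.1996841
[... 1135 characters left out ...]
] [0.86042599 0.2725482  0.10594003] ((860.6785278320312, 272.8354187011719), (9.193068504333496, 12.358397483825684), 2.4435243606567383)
side0 lid [ 370  399  115   81 7042] 0.0708003916456955 ((346.65966796875, 168.51190185546875), (193.2533721923828, 137.28921508789062), 0.13425172865390778)
side0 ring? [350 403  24   9 111] [361. 407.] [0.45944302 0.12804854 0.09716815] 0.10481277401097877 ((458.4694519042969, 126.99830627441406), (40.8239631652832, 8.759491920471191), 14.743117332458496)
side0 ring? [301 418  25  11 123] [313. 422.] [0.53954169 0.1633704  0.09723205] 0.10495924753027897 ((539.3867797851562, 162.17013549804688), (41.21350860595703, 9.33611011505127), 13.383657455444336)
```

View pics/crop1.png

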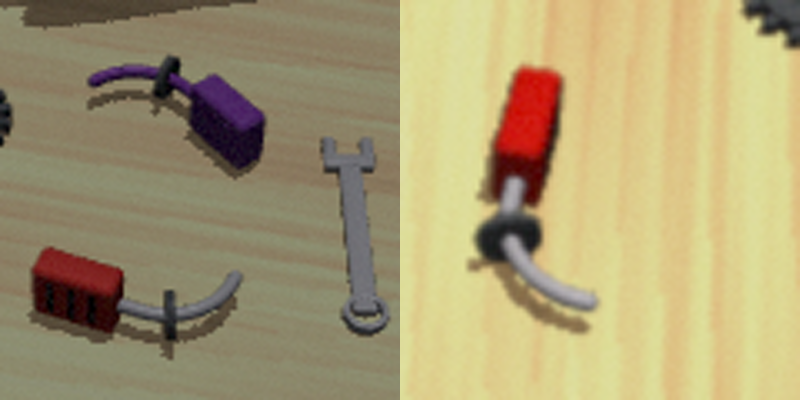

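The crop confirms it: red handle, steel rod bent left, with a dark collar. The purple and turquoise ones are decoys. Next I'll locate the lid grip and refine the pin yaw from the rod tip.

Run:
```python
from h import *
y=np.radians(13.2); X=-np.array([np.cos(y),np.sin(y)]); Y=np.array([-X[1],X[0]])
O=np.array([.5405,.1525])
for fn in ['scene0','side0']:
    p,d,P=pts(fn); V=p.max(-1).astype(int); z=P[...,2]
    m=((d>0)&(V<75)&(z>.098)&(z<.112)&(P[...,0]>.3)&(P[...,0]<.6)&(P[...,1]>-.05)&(P[...,1]<.2)).astype(np.uint8)
    n,l,st,c=cv2.connectedComponentsWithStats(m)
    for i in range(1,n):
        if st[i,4]>20:
            q=P[l==i]; r=cv2.minAreaRect((q[:,:2]*1000).astype(np.float32)); e=np.array(r[0])/1000-O; print(fn,'grip',st[i],r,np.median(q[:,2]),'case xy',e@X,e@Y)
    # pin rod (grey, z ~ .02-.03)
    hsv=cv2.cvtColor(p,cv2.COLOR_RGB2HSV)
    S=hsv[...,1]
    m=((d>0)&(z>.015)&(z<.035)&(S<70)&(P[...,0]>.4)&(P[...,0]<.6)&(P[...,1]>-.28)&(P[...,1]<-.15))
    q=P[m]; print(fn,len(q)); 
    a=q[np.argsort(q[:,1])]; print('rod y-min',a[:5].mean(0),'tip max y',a[-5:].mean(0),'xmin',q[np.argsort(q[:,0])[:5]].mean(0))
    c0=np.array([.5283,-.3005])
    for yaw in (80,82.5,85):
        t=np.radians(yaw);R=np.array([[np.cos(t),-np.sin(t)],[np.sin(t),np.cos(t)]]); print(yaw,'pred tip',c0+R@[.095,.05])
```

```text
scene0 grip [468 224  24   9 190] ((423.5842590332031, 62.189151763916016), (22.201374053955078, 48.36761474609375), 17.19924545288086) 0.10457156891146252 case xy 0.13444925959419785 0.061226925363831036
scene0 200
rod y-min [ 0.53476468 -0.27282968  0.02321531] tip max y [ 0.49427097 -0.19928614  0.02395956] xmin [ 0.48970807 -0.2019777   0.02414917]
80 pred tip [ 0.49555619 -0.19826085]
82.5 pred tip [ 0.49112775 -0.19978643]
85 pred tip [ 0.48677006 -0.20150372]
side0 grip [377 361  15  27 289] ((422.55023193359375, 65.87693786621094), (19.613800048828125, 50.896026611328125), 10.512125968933105) 0.10613467892861317 case xy 0.1346138573981356 0.05740045362841406
side0 213
rod y-min [ 0.53328104 -0.27124676  0.02312971] tip max y [ 0.49455618 -0.19535123  0.02514147] xmin [ 0.48902919 -0.19930355  0.02267876]
80 pred tip [ 0.49555619 -0.19826085]
82.5 pred tip [ 0.49112775 -0.19978643]
85 pred tip [ 0.48677006 -0.20150372]
```

drive_tool(series=[[1,0.2,0.2,0,0,0,0.0167],[1,0.4,0.4,0,0,0,0.0333],[1,0.6,0.6,0,0,0,0.05],[1,0.8,0.8,0,0,0,0.0667],[1,1,1,0,0,0,0.0833]], force=25)

```text
time_s: 0.57
tool_pos: [0.2837, -0.482, 0.2386]
tool_rot: [-0.0, 0.923, 0.386, -0.0]
force: [0.3, -0.0, 0.4]
finger_gap: 1.004
```

drive_tool(series=[[1,0.2,0.2,0,0,0,0.0167],[1,0.4,0.4,0,0,0,0.0333],[1,0.6,0.6,0,0,0,0.05],[1,0.8,0.8,0,0,0,0.0667],[1,1,1,0,0,0,0.0833]])

```text
time_s: 0.98
tool_pos: [0.4037, -0.3621, 0.2387]
tool_rot: [-0.0, 0.791, 0.611, -0.0]
force: [0.8, -0.3, -0.2]
finger_gap: 1.005
```

drive_tool(series=[[1,0.04,0.2,0,0,0,0.0156],[1,0.08,0.4,0,0,0,0.0311],[1,0.12,0.6,0,0,0,0.0467],[1,0.14,0.8,0,0,0,0.0622],[1,0.17,1,0,0,0,0.078]])

```text
time_s: 1.4
tool_pos: [0.4231, -0.2423, 0.2386]
tool_rot: [-0.0, 0.619, 0.785, -0.0]
force: [-0.1, 0.7, -0.1]
finger_gap: 1.0
```

drive_tool(series=[[1,0,0.2,0,0,0,0],[1,0,0.4,0,0,0,0],[1,0,0.6,0,0,0,0],[1,0,0.8,0,0,0,0],[1,0,1,0,0,0,0]])

```text
time_s: 1.82
tool_pos: [0.4231, -0.1224, 0.2387]
tool_rot: [-0.0, 0.621, 0.783, -0.0]
force: [0.2, 0.4, -0.1]
finger_gap: 1.0
```

drive_tool(series=[[1,0,0.25,0,0,0,0],[1,0,0.5,0,0,0,0],[1,0,0.75,0,0,0,0],[1,0,1,0,0,0,0],[1,0,1,0,0,0,0]])

```text
time_s: 2.23
tool_pos: [0.424, 0.0031, 0.2394]
tool_rot: [-0.0, 0.618, 0.786, 0.002]
force: [0.0, -0.7, 0.0]
finger_gap: 1.001
```

Run:
```python
from h import *
save('wrist','w1'); print(get_obs()['q'].round(2))
p,d,P=pts('w1');V=p.max(-1).astype(int); z=P[...,2]
m=((d>0)&(V<75)&(abs(z-.106)<.005)&(P[...,1]>.02)&(P[...,0]>.35)&(P[...,0]<.5)).astype(np.uint8)
n,l,st,c=cv2.connectedComponentsWithStats(m)
for i in range(1,n):
    if st[i,4]>100: print(st[i],np.median(P[l==i][:,2]),cv2.minAreaRect((P[l==i][:,:2]*1000).astype(np.float32)))
```

```text
[ 0.29  0.48 -0.59  2.13  0.44  0.65 -0.37]
[ 325  121   27   65 1629] 0.10482402697529697 ((419.689208984375, 61.07508087158203), (19.619970321655273, 47.6876335144043), 12.52462387084961)
```

View pics/w1.png

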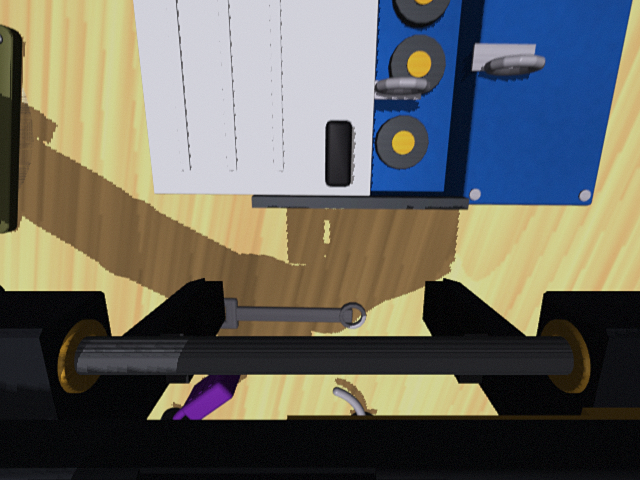

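The wrist view shows the black grip at (339,153), at world (0.420,0.061), which is within 3–4 mm of the other two views. I'll go down over it and grip it.

drive_tool(series=[[1,-0.005,0.17,-0.1,0,0,0],[1,-0.01,0.33,-0.3,0,0,0],[1,-0.02,0.495,-0.5,0,0,0],[1,-0.02,0.495,-0.75,0,0,0],[1,-0.02,0.495,-1,0,0,0]])

```text
time_s: 2.7
tool_pos: [0.4215, 0.0561, 0.1178]
tool_rot: [0.0, 0.621, 0.784, 0.001]
force: [-0.2, -0.9, -0.9]
finger_gap: 0.999
```

drive_tool(series=[[1,0,0,-0.15,0,0,0],[1,0,0,-0.31,0,0,0],[0.1,0,0,-0.31,0,0,0],[0.1,0,0,-0.31,0,0,0],[0.1,0,0,-0.31,0,0,0]])

```text
time_s: 3.12
tool_pos: [0.4213, 0.0554, 0.0821]
tool_rot: [0.0, 0.622, 0.783, 0.0]
force: [-0.4, -1.1, 0.2]
finger_gap: 0.8
```

drive_tool(series=[[0.1,0,0,0,0,0,0],[0.1,0,0,0,0,0,0],[0.1,0,0,0,0,0,0],[0.1,0,0,0,0,0,0],[0.1,0,0,0,0,0,0]])

```text
time_s: 3.53
tool_pos: [0.4213, 0.0559, 0.0819]
tool_rot: [0.0, 0.621, 0.783, 0.0]
force: [0.2, -0.7, 0.4]
finger_gap: 0.419
```

drive_tool(series=[[0.1,0,0,0,0,0,0],[0.1,0,0,0,0,0,0],[0.1,0,0,0,0,0,0],[0.1,0,0,0,0,0,0],[0.1,0,0,0,0,0,0]])

```text
time_s: 3.95
tool_pos: [0.4217, 0.0562, 0.0816]
tool_rot: [0.0, 0.621, 0.784, 0.001]
force: [1.6, 0.9, 0.8]
finger_gap: 0.223
```

drive_tool(series=[[0.1,0.13,0.03,0,0,0,0],[0.1,0.26,0.06,0,0,0,0],[0.1,0.39,0.09,0,0,0,0],[0.1,0.52,0.12,0,0,0,0],[0.1,0.62,0.145,0,0,0,0]])

```text
time_s: 4.37
tool_pos: [0.4948, 0.0733, 0.0816]
tool_rot: [-0.001, 0.621, 0.784, -0.001]
force: [-3.7, -0.7, 4.4]
finger_gap: 0.225
```

drive_tool(series=[[0.1,0.02,0.005,0,0,0,0],[0.1,0.04,0.01,0,0,0,0],[0.1,0.05,0.012,0,0,0,0],[0.1,0.06,0.014,0,0,0,0],[0.1,0.07,0.016,0,0,0,0]])

```text
time_s: 4.78
tool_pos: [0.502, 0.0749, 0.0816]
tool_rot: [-0.001, 0.621, 0.784, -0.001]
force: [-2.6, -0.4, 5.3]
finger_gap: 0.226
```

drive_tool(series=[[0.1,0.01,0.002,0,0,0,0],[0.1,0.02,0.005,0,0,0,0],[0.1,0.03,0.007,0,0,0,0],[0.1,0.04,0.009,0,0,0,0],[0.1,0.05,0.012,0,0,0,0]])

```text
time_s: 5.2
tool_pos: [0.5071, 0.0761, 0.0816]
tool_rot: [-0.001, 0.621, 0.784, -0.002]
force: [-6.8, -1.0, 10.4]
finger_gap: 0.223
```

drive_tool(series=[[0.1,0.01,0.002,0,0,0,0],[0.1,0.02,0.005,0,0,0,0],[0.1,0.03,0.007,0,0,0,0],[0.1,0.03,0.007,0,0,0,0],[0.1,0.03,0.007,0,0,0,0]])

```text
time_s: 5.62
tool_pos: [0.5071, 0.0761, 0.0815]
tool_rot: [-0.002, 0.621, 0.784, -0.005]
force: [-11.8, -1.7, 15.9]
finger_gap: 0.224
```

Run:
```python
from h import *
save('side','s2');save('scene','c2')
y=np.radians(13.2); X=-np.array([np.cos(y),np.sin(y)]); Y=np.array([-X[1],X[0]])
O=np.array([.5405,.1525])
for fn in ['c2','s2']:
    p,d,P=pts(fn); z=P[...,2]; m=((d>0)&(z>.086)&(z<.105)&(p.max(-1)>60)&(np.hypot(P[...,0]-O[0],P[...,1]-O[1])<.05))
    q=P[m][:,:2]-O; a,b=q@X,q@Y
    for s,t in ((a[b<0],b[b<0]),(a[b>0],b[b>0])): print(fn,len(s),'x',np.percentile(s,[2,50,98]).round(4) if len(s) else 0,'y',np.percentile(t,[2,50,98]).round(4) if len(s) else 0)
b=cv2.imread('pics/s2.png');c=cv2.imread('pics/c2.png')
cv2.imwrite('pics/crop2.png',np.hstack([cv2.resize(b[360:480,240:400],(400,300),interpolation=cv2.INTER_CUBIC),cv2.resize(c[200:320,450:610],(400,300),interpolation=cv2.INTER_CUBIC)]))
```

```text
c2 67 x [-0.018  -0.0081  0.009 ] y [-0.0111 -0.0062 -0.0028]
c2 41 x [-0.0196 -0.0123 -0.0039] y [0.0053 0.0095 0.0122]
s2 118 x [-0.02   -0.0013  0.0178] y [-0.0143 -0.0109 -0.0068]
s2 112 x [-0.0198 -0.0008  0.0184] y [0.002  0.005  0.0097]
```

View pics/crop2.png

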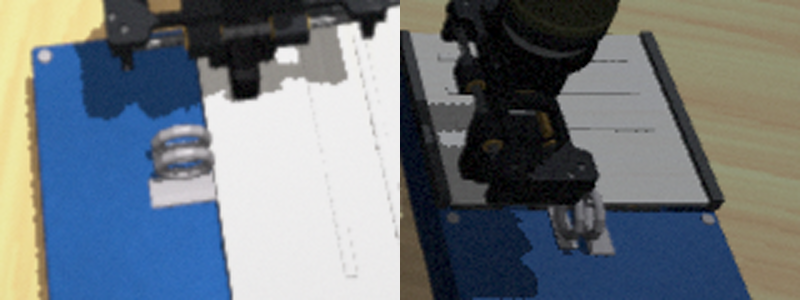

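Both views show the lid shut: the rings stand side by side at (182,150) in the left crop, the grip stopped moving, and the force rose to the stop. Releasing.

drive_tool(series=[[0.6,0,0,0,0,0,0],[0.6,-0.01,0,0,0,0,0],[0.6,-0.01,0,0,0,0,0],[0.6,-0.01,0,0,0,0,0],[0.6,-0.01,0,0.2,0,0,0]])

```text
time_s: 6.13
tool_pos: [0.5103, 0.077, 0.1029]
tool_rot: [-0.002, 0.621, 0.784, -0.002]
force: [0.5, -0.2, 0.1]
finger_gap: 0.578
```

drive_tool(series=[[0.8,0,0,0.2,0,0,0],[0.8,0,0,0.4,0,0,0],[0.8,0,0,0.6,0,0,0],[0.8,0,0,0.8,0,0,0],[0.8,0,0,1,0,0,0]])

```text
time_s: 6.55
tool_pos: [0.5122, 0.0775, 0.2266]
tool_rot: [-0.0, 0.621, 0.783, 0.0]
force: [1.0, -0.1, -0.5]
finger_gap: 0.801
```

Run:
```python
from h import *
print(get_obs()['tool_pos'],get_obs()['q'].round(2)); save('wrist','w3')
y=np.radians(13.2); X=-np.array([np.cos(y),np.sin(y)]); Y=np.array([-X[1],X[0]])
O=np.array([.5413,.1534])
for fn in ['w3']:
    p,d,P=pts(fn); z=P[...,2]; m=((d>0)&(z>.086)&(z<.105)&(p.max(-1)>60)&(np.hypot(P[...,0]-O[0],P[...,1]-O[1])<.05))
    q=P[m][:,:2]-O; a,b=q@X,q@Y
    for s,t in ((a[b<0],b[b<0]),(a[b>0],b[b>0])): print(fn,len(s),'x',np.percentile(s,[2,50,98]).round(4) if len(s) else 0,'y',np.percentile(t,[2,50,98]).round(4) if len(s) else 0)
```

```text
[0.51224477 0.07750046 0.22661479] [ 0.12  0.62 -0.59  1.89  0.47  0.78 -0.49]
w3 421 x [-0.0209  0.0047  0.0181] y [-0.0136 -0.01   -0.0064]
w3 430 x [-0.0204  0.0041  0.0178] y [0.0021 0.0057 0.0095]
```

View pics/w3.png

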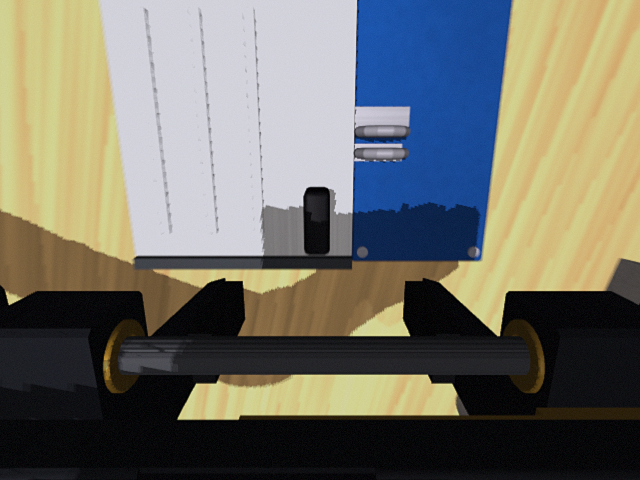

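The wrist view shows the rings in line at (383,131) and (382,153), so the lid is shut. Now to the pin.

drive_tool(series=[[0.8,0.03,-0.2,0,0,0,-0.012],[0.8,0.06,-0.4,0,0,0,-0.024],[0.8,0.09,-0.6,0,0,0,-0.036],[0.8,0.12,-0.8,0,0,0,-0.048],[0.8,0.135,-1,0,0,0,-0.058]])

```text
time_s: 7.02
tool_pos: [0.5289, -0.0437, 0.2254]
tool_rot: [0.0, 0.754, 0.657, 0.0]
force: [0.0, -0.7, -0.5]
finger_gap: 0.802
```

drive_tool(series=[[0.8,0,-0.25,0,0,0,0],[0.8,0,-0.5,0,0,0,0],[0.8,0,-0.75,0,0,0,0],[0.8,0,-0.95,0,0,0,0],[0.8,0,-1,0,0,0,0]])

```text
time_s: 7.43
tool_pos: [0.5277, -0.1682, 0.2248]
tool_rot: [0.001, 0.755, 0.655, -0.001]
force: [-0.7, 0.3, -0.9]
finger_gap: 0.8
```

drive_tool(series=[[0.8,0,-0.25,0,0,0,0],[0.8,0,-0.5,0,0,0,0],[0.8,0,-0.75,0,0,0,0],[0.8,0,-0.95,0,0,0,0],[0.8,0,-1,0,0,0,0]])

```text
time_s: 7.85
tool_pos: [0.5277, -0.287, 0.2249]
tool_rot: [0.001, 0.755, 0.656, -0.001]
force: [1.0, 0.1, -0.1]
finger_gap: 0.793
```

drive_tool(series=[[0.8,0,-0.25,0,0,0,0],[0.8,0,-0.5,0,0,0,0],[0.8,0,-0.7,0,0,0,0],[0.8,0,-0.75,0,0,0,0],[0.8,0,-0.75,0,0,0,0]])

```text
time_s: 8.27
tool_pos: [0.5283, -0.3728, 0.225]
tool_rot: [-0.0, 0.754, 0.657, 0.0]
force: [0.5, -0.6, -0.3]
finger_gap: 0.804
```

Run:
```python
from h import *
o=get_obs();print(o['tool_pos'],o['tool_rot'],o['q'].round(2)); save('wrist','w4')
p,d,P=pts('w4'); hsv=cv2.cvtColor(p,cv2.COLOR_RGB2HSV); H,S,V=[hsv[...,i].astype(int) for i in range(3)]; z=P[...,2]
m=(((H<8)|(H>172))&(S>150)&(d>0)&(z>.042)&(z<.055)).astype(np.uint8)
n,l,st,c=cv2.connectedComponentsWithStats(m)
for i in range(1,n):
    if st[i,4]>100: print(st[i],np.median(P[l==i][:,2]),cv2.minAreaRect((P[l==i][:,:2]*1000).astype(np.float32)))
m=(d>0)&(z>.017)&(z<.032)&(S<70)&(P[...,0]>.4)&(P[...,0]<.6)&(P[...,1]>-.28)&(P[...,1]<-.15)
q=P[m]; 
# circle fit to rod bend
b=q[(q[:,1]>-.245)]; 
A=np.c_[2*b[:,:2],np.ones(len(b))]; s=np.linalg.lstsq(A,(b[:,:2]**2).sum(1),rcond=None)[0]; print('bend centre',s[:2],np.sqrt(s[2]+s[:2]@s[:2]),len(b),'x min',q[:,0].min(),'ymax',q[:,1].max())
```

```text
[ 0.52834099 -0.37282926  0.22496557] [-1.34514929e-04  7.53720584e-01  6.57194989e-01  9.64987911e-05] [ 0.81  0.77 -0.52  1.5   0.43  0.99  0.04]
[ 297  104   30   69 1908] 0.04563969745520882 ((526.8525390625, -297.70037841796875), (57.63703918457031, 25.239994049072266), 82.40401458740234)
bend centre [ 0.50266536 -0.22956882] 0.028177570754073695 968 x min 0.4849430564783741 ymax -0.19373693193736907
```

View pics/w4.png

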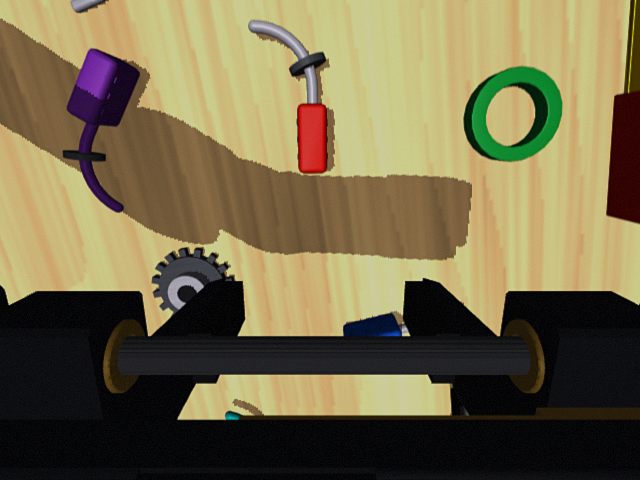

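The wrist view shows the red handle at (312,138), at world (0.527,-0.298) with yaw 82.4°, which agrees with the other views. The sprocket and ring are clear of the gripper's path.

drive_tool(series=[[0.8,0,0.25,-0.1,0,0,0],[0.8,0,0.5,-0.3,0,0,0],[0.8,-0.005,0.62,-0.55,0,0,0],[0.8,-0.005,0.62,-0.8,0,0,0],[0.8,-0.005,0.62,-1,0,0,0]], force=45)

```text
time_s: 8.73
tool_pos: [0.5282, -0.2922, 0.1045]
tool_rot: [-0.002, 0.751, 0.661, 0.001]
force: [-0.1, -0.5, 0.2]
finger_gap: 0.801
```

drive_tool(series=[[0.8,0,0,-0.25,0,0,0],[0.8,0,0,-0.5,0,0,0],[0.8,0,0,-0.7,0,0,0],[0.6,0,0,-0.81,0,0,0],[0.5,0,0,-0.81,0,0,0]])

```text
time_s: 9.15
tool_pos: [0.5267, -0.2943, 0.0061]
tool_rot: [-0.003, 0.752, 0.659, -0.0]
force: [-0.5, -0.0, -1.0]
finger_gap: 0.671
```

drive_tool(series=[[0.15,0,0,0,0,0,0],[0.15,0,0,0,0,0,0],[0.15,0,0,0,0,0,0],[0.15,0,0,0,0,0,0],[0.15,0,0,0,0,0,0]])

```text
time_s: 9.57
tool_pos: [0.5284, -0.2984, 0.0095]
tool_rot: [0.001, 0.753, 0.658, 0.0]
force: [-1.2, -0.0, 1.5]
finger_gap: 0.292
```

drive_tool(series=[[0.15,0,0,0,0,0,0],[0.15,0,0,0,0,0,0],[0.15,0,0,0,0,0,0],[0.15,0,0,0,0,0,0],[0.15,0,0,0,0,0,0]])

```text
time_s: 9.98
tool_pos: [0.5284, -0.2984, 0.0095]
tool_rot: [0.001, 0.753, 0.658, 0.0]
force: [-0.5, 0.9, 6.4]
finger_gap: 0.294
```

drive_tool(series=[[0.15,0,0,0.15,0,0,0],[0.15,0,0,0.35,0,0,0],[0.15,0,0,0.6,0,0,0],[0.15,0,0.1,0.8,0,0,0],[0.15,0,0.25,1,0,0,0]])

```text
time_s: 10.4
tool_pos: [0.5269, -0.2703, 0.1293]
tool_rot: [0.001, 0.754, 0.656, -0.001]
force: [0.3, 0.5, -3.0]
finger_gap: 0.289
```

drive_tool(series=[[0.15,0.05,0.2,0.1,0,0,0.0156],[0.15,0.1,0.4,0.2,0,0,0.0311],[0.15,0.15,0.6,0.25,0,0,0.0467],[0.15,0.2,0.8,0.25,0,0,0.0622],[0.15,0.25,1,0.25,0,0,0.078]])

```text
time_s: 10.82
tool_pos: [0.5578, -0.1472, 0.1588]
tool_rot: [0.0, 0.569, 0.822, -0.0]
force: [-0.0, 0.3, -2.8]
finger_gap: 0.288
```

drive_tool(series=[[0.15,0.05,0.2,0,0,0,0.0156],[0.15,0.1,0.4,0,0,0,0.0311],[0.15,0.15,0.6,0,0,0,0.0467],[0.15,0.2,0.8,0,0,0,0.0622],[0.15,0.25,1,0,0,0,0.078]])

```text
time_s: 11.23
tool_pos: [0.5875, -0.0273, 0.1581]
tool_rot: [-0.0, 0.353, 0.936, -0.0]
force: [-0.3, -0.3, -1.7]
finger_gap: 0.293
```

drive_tool(series=[[0.15,0.05,0.2,0,0,0,0.0156],[0.15,0.1,0.4,0,0,0,0.0311],[0.15,0.15,0.6,0,0,0,0.0467],[0.15,0.2,0.8,0,0,0,0.0622],[0.15,0.25,1,0,0,0,0.078]])

```text
time_s: 11.65
tool_pos: [0.6176, 0.0925, 0.1579]
tool_rot: [-0.0, 0.115, 0.993, -0.0]
force: [-0.0, 0.0, -1.4]
finger_gap: 0.292
```

drive_tool(series=[[0.15,0.05,0.2,0,0,0,0.0016],[0.15,0.1,0.4,0,0,0,0.0032],[0.15,0.15,0.6,0,0,0,0.005],[0.15,0.2,0.8,0,0,0,0.005],[0.15,0.22,0.93,0,0,0,0.005]])

```text
time_s: 12.07
tool_pos: [0.644, 0.2064, 0.158]
tool_rot: [-0.0, 0.101, 0.995, 0.001]
force: [-0.3, 0.1, -2.4]
finger_gap: 0.29
```

Run:
```python
from h import *
o=get_obs();print(o['tool_pos'],o['tool_rot'],o['q'].round(2),o['time_s']); save('side','s5');save('scene','c5')
```

```text
[0.64401686 0.20640853 0.15800905] [-3.13792653e-04  1.00823574e-01  9.94903911e-01  8.46186501e-04] [ 0.    0.96 -0.8   1.45  0.74  1.05  0.41] 12.0667
```

View pics/s5.png

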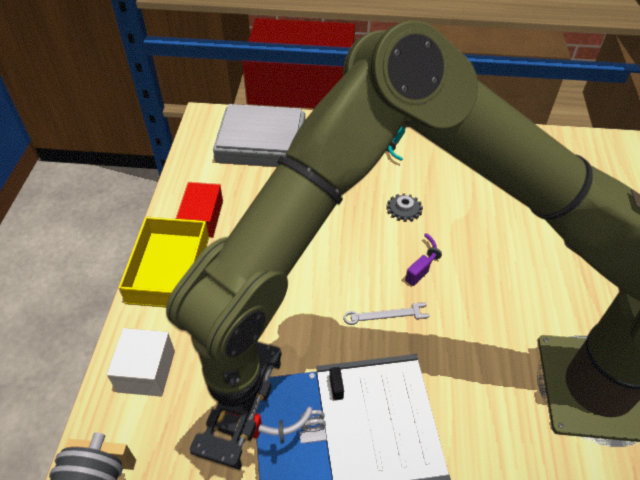

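View pics/c5.png

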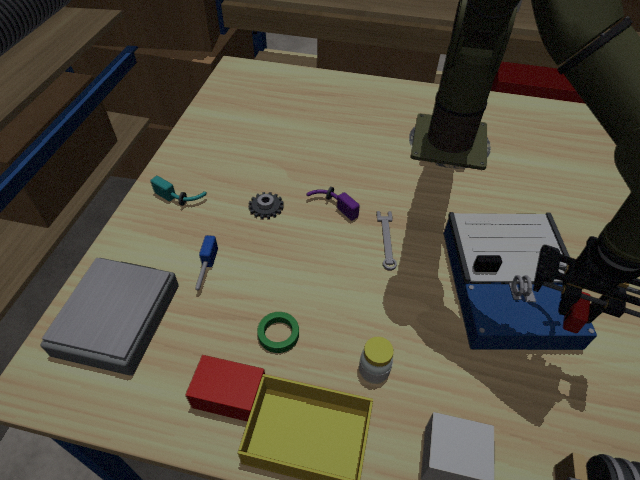

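Run:
```python
from h import *
tcp=np.array([.6440,.2064]); z=.158-.0095+.021
t=np.radians(168.6); R=np.array([[np.cos(t),-np.sin(t)],[np.sin(t),np.cos(t)]])
for fn,(x0,y0,x1,y1) in {'s5':(240,395,340,470),'c5':(500,265,600,340)}.items():
    b=cv2.imread(f'pics/{fn}.png'); s=6
    b=cv2.resize(b[y0:y1,x0:x1],None,fx=s,fy=s,interpolation=cv2.INTER_CUBIC)
    for a in list(range(0,91,15)):
        L=np.array([.045+.05*np.sin(np.radians(a)),.05-.05*np.cos(np.radians(a))]); w=tcp+R@L
        u,v=proj(fn,[*w,z]); cv2.circle(b,(int((u-x0+.5)*s),int((v-y0+.5)*s)),4,(0,255,255),1)
    for dy in(-.008,.008):
      O=np.array([.5417,.1548]); Y=np.array([.2284,-.9736]); c=O+dy*Y
      for k in range(24):
        q=np.radians(15*k); w=c+np.array([-.9736,-.2284])*.017*np.cos(q); u,v=proj(fn,[*w,.081+.017*np.sin(q)]); cv2.circle(b,(int((u-x0+.5)*s),int((v-y0+.5)*s)),2,(0,255,0),1)
    cv2.imwrite(f'pics/{fn}z.png',b)
```

```text
(no output)
```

View pics/s5z.png

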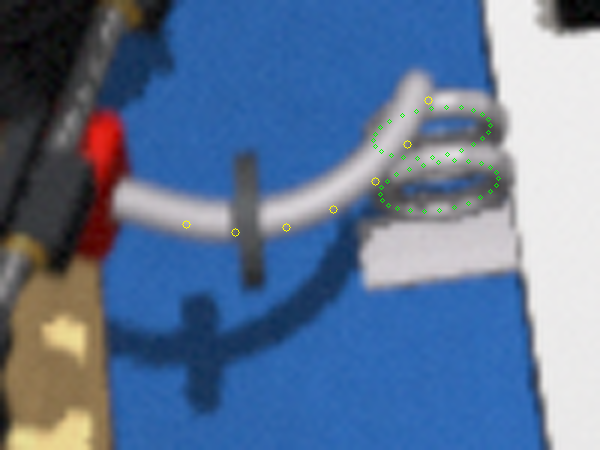

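View pics/c5z.png

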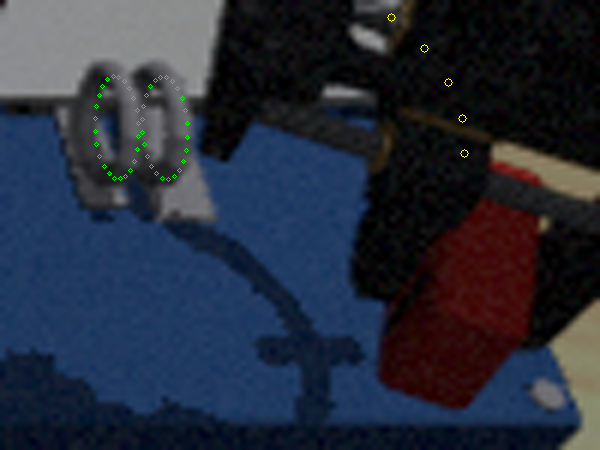

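Run:
```python
from h import *
p,d,P=pts('s5'); hsv=cv2.cvtColor(p,cv2.COLOR_RGB2HSV); S=hsv[...,1].astype(int)
z=P[...,2]
m=((d>0)&(z>.135)&(z<.2)&(S<90)&(p.max(-1)>110)); m[:400]=0; m[470:]=0; m[:,:255]=0;m[:,345:]=0
n,l,st,c=cv2.connectedComponentsWithStats(m.astype(np.uint8)); i=1+st[1:,4].argmax(); print(st[i]); q=P[l==i]
tcp=np.array([.6440,.2064])
for t in (168.6,):
    t=np.radians(t);R=np.array([[np.cos(t),-np.sin(t)],[np.sin(t),np.cos(t)]])
    L=(q[:,:2]-tcp)@R
    for a in range(30,110,6):
        k=(L[:,0]>=a/1e3)&(L[:,0]<(a+6)/1e3)
        if k.sum()>3: print(a+3,k.sum(),'ymid',(L[k,1].mean()*1e3).round(1),(np.percentile(L[k,1],[5,95])*1e3).round(1),'zmax/med',np.percentile(q[k,2],[50,95]).round(4))
# collar points, handle top
rm=((hsv[...,0]<8)|(hsv[...,0]>172))&(S>150)&(d>0)&(z>.12)&(z<.22)&(np.hypot(P[...,0]-.644,P[...,1]-.2064)<.08)
print('red',rm.sum(), P[rm].min(0),P[rm].max(0))
```

```text
[282 408  30  27 235]
63 12 ymid 6.2 [3.2 9.4] zmax/med [0.1746 0.1809]
69 27 ymid 7.3 [ 2.3 12.6] zmax/med [0.1744 0.1773]
75 31 ymid 12.1 [ 7.1 18.9] zmax/med [0.1753 0.1774]
81 44 ymid 19.2 [11.  29.7] zmax/med [0.1745 0.1787]
87 68 ymid 32.8 [19.2 49. ] zmax/med [0.1748 0.1772]
93 52 ymid 41.2 [30.3 51.6] zmax/med [0.1739 0.1769]
red 107 [0.61725072 0.19725185 0.16150375] [0.62636984 0.22365335 0.19823988]
```

drive_tool(series=[[0.15,0.03,-0.04,0,0,0,-0.014],[0.15,0.056,-0.087,0,0,0,-0.028],[0.15,0.056,-0.087,-0.25,0,0,-0.028],[0.15,0.056,-0.087,-0.5,0,0,-0.028],[0.15,0.056,-0.087,-0.71,0,0,-0.028]])

```text
time_s: 12.58
tool_pos: [0.6506, 0.1903, 0.0713]
tool_rot: [-0.0, 0.19, 0.982, -0.001]
force: [0.4, -0.4, -2.5]
finger_gap: 0.291
```

drive_tool(series=[[0.15,0,0,0,0,0,0],[0.15,0,0,0,0,0,0],[0.15,0,0,0,0,0,0],[0.15,0,0,0,0,0,0],[0.15,0,0,0,0,0,0]])

```text
time_s: 13.0
tool_pos: [0.6513, 0.193, 0.0744]
tool_rot: [0.001, 0.189, 0.982, 0.0]
force: [0.4, -0.2, -1.4]
finger_gap: 0.291
```

```bash
cat > m.py <<'E'
import sys
from h import *
fn=sys.argv[1]; o=get_obs(); save('side',fn)
tp=o['tool_pos']; w,x,y,zz=o['tool_rot']; yaw=np.degrees(2*np.arctan2(y,x)); print(tp.round(4),'tool x yaw',yaw,o['force'].round(1))
O=np.array([.5417,.1548]);X=np.array([-.9736,-.2284]); Y=np.array([.2284,-.9736])
zr=tp[2]-.0095+.021; t=np.radians(yaw+.25); R=np.array([[np.cos(t),-np.sin(t)],[np.sin(t),np.cos(t)]])
h=(tp[:2]-O)
print('handle case',h@X*1e3,h@Y*1e3,'pin yaw case',(yaw+.25-193.2)%360)
x0,y0,x1,y1=240,380,350,470; s=7
b=cv2.imread(f'pics/{fn}.png'); b=cv2.resize(b[y0:y1,x0:x1],None,fx=s,fy=s,interpolation=cv2.INTER_CUBIC)
def dot(Pw,col,r=3):
    u,v=proj(fn,Pw); cv2.circle(b,(int((u-x0+.5)*s),int((v-y0+.5)*s)),r,col,1)
for a in range(0,91,10):
    L=np.array([.045+.05*np.sin(np.radians(a)),.05-.05*np.cos(np.radians(a))]); dot([*(tp[:2]+R@L),zr],(0,255,255),4)
for dy in(-.008,.008):
    c=O+dy*Y
    for k in range(24):
        q=np.radians(15*k); dot([*(c+X*.017*np.cos(q)),.081+.017*np.sin(q)],(0,255,0),2)
cv2.imwrite(f'pics/{fn}z.png',b)
E
python3 m.py s6
```

```text
[0.6513 0.193  0.0744] tool x yaw 158.23114850529637 [ 0.4 -0.2 -1.4]
handle case -115.47083877126084 -12.183617774916934 pin yaw case 325.2811485052964
```

View pics/s6z.png

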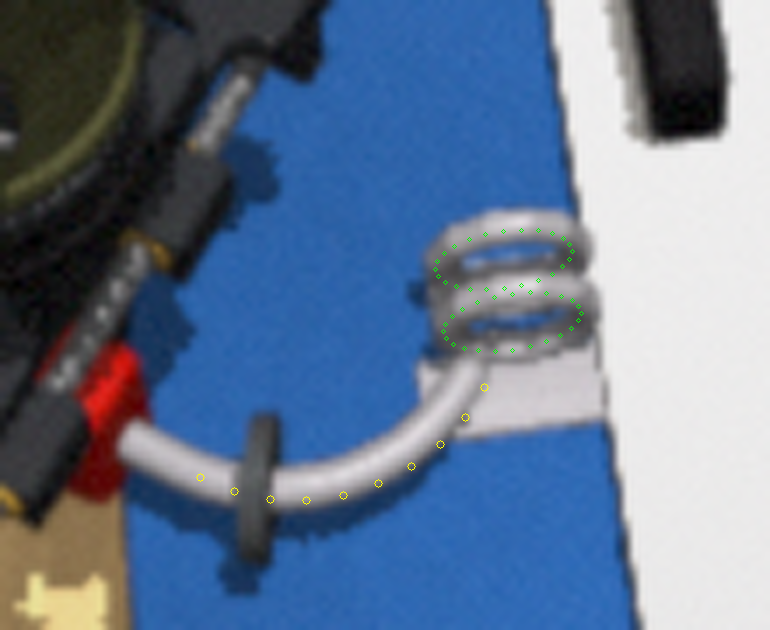

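```bash
cat > r.py <<'E'
import sys
from h import *
from scipy.optimize import least_squares
fn=sys.argv[1]; zr=float(sys.argv[2]); ulo,uhi=int(sys.argv[3]),int(sys.argv[4]); vlo=int(sys.argv[5]) if len(sys.argv)>5 else 380
p,d,P=pts(fn); hsv=cv2.cvtColor(p,cv2.COLOR_RGB2HSV); S=hsv[...,1].astype(int);V=hsv[...,2].astype(int)
m=((S<95)&(V>105)); k=np.zeros_like(m); k[vlo:455,ulo:uhi]=1; m&=k
n,l,st,c=cv2.connectedComponentsWithStats(m.astype(np.uint8))
m=np.isin(l,[i for i in range(1,n) if st[i,4]>12])
v,u=np.nonzero(m); W=np.array([ray(fn,a,b,zr)[:2] for a,b in zip(u,v)])
O=np.array([.5417,.1548]);X=np.array([-.9736,-.2284]); Y=np.array([.2284,-.9736])
C=np.c_[(W-O)@X,(W-O)@Y]*1e3
f=least_squares(lambda s:np.hypot(C[:,0]-s[0],C[:,1]-s[1])-50,[-50,0],loss='soft_l1'); print('n',len(C),'bend centre case',f.x.round(2),'rms',np.sqrt(np.mean(f.fun**2)).round(2))
b=p[:,:,::-1].copy(); b[m]=(0,255,255); cv2.imwrite(f'pics/{fn}r.png',cv2.resize(b[380:470,240:350],None,fx=7,fy=7,interpolation=cv2.INTER_NEAREST))
# collar (dark grey) 
mm=(S<110)&(V<95)&(V>40); kk=np.zeros_like(mm); kk[435:463,270:284]=1
# rings
z=P[...,2]; r=(d>0)&(z>.086)&(z<.106)&(V>60)&(np.hypot(P[...,0]-O[0],P[...,1]-O[1])<.05); r[:, :298]=0
q=P[r][:,:2]-O; a,bb=q@X*1e3,q@Y*1e3
for s in (bb<-2.5,bb>-2.5): print('ring x',np.percentile(a[s],[3,97]).round(1),'y',np.median(bb[s]).round(1))
E
python3 r.py s6 .0859 259 305 433
python3 - <<'E'
from h import *
O=np.array([.5417,.1548]);X=np.array([-.9736,-.2284]); Y=np.array([.2284,-.9736])
for zx,zy,zz in ((472,358,.0859),(265,415,.1025),(252,565,.0695),(258,490,.0859),(517,314,.081),(510,251,.081)):
    w=ray('s6',240+zx/7-.5,380+zy/7-.5,zz)[:2]-O; print((zx,zy),w@X*1e3,w@Y*1e3)
E
```

```text
n 300 bend centre case [-55.19   6.99] rms 3.2
ring x [-27.2  18. ] y -11.1
ring x [-18.1  18.7] y 7.0
(472, 358) -11.085234176319736 -17.508821905908942
(265, 415) -61.80906637994517 -31.326919050265612
(252, 565) -68.64465271943216 -54.066891183725076
(258, 490) -65.3296206024675 -42.552389895146995
(517, 314) 1.399377585456879 -6.028156865414993
(510, 251) 1.787908259903062 10.195196341971338
```

View pics/s6r.png

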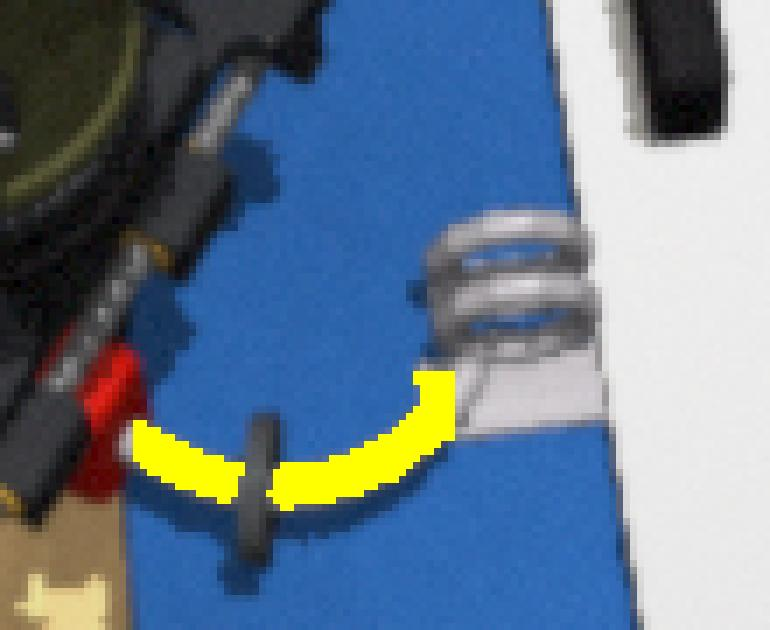

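```bash
python3 r.py s6 .0859 279 297 433
python3 - <<'E'
from h import *
save('wrist','w6')
E
```

```text
n 118 bend centre case [-55.24   6.88] rms 3.04
ring x [-27.2  18. ] y -11.1
ring x [-18.1  18.7] y 7.0
```

View pics/w6.png

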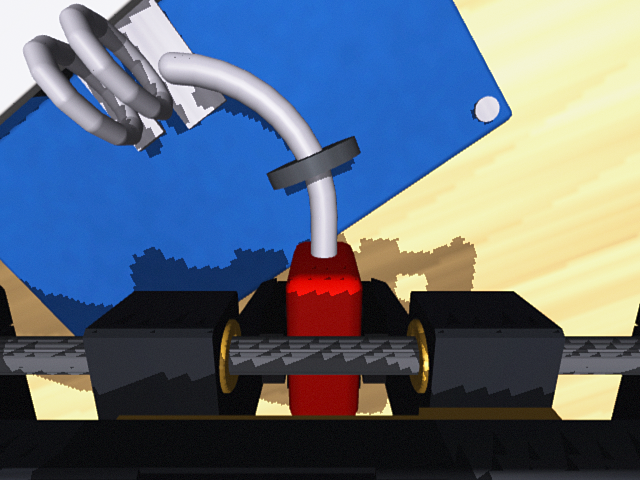

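```bash
cat > w.py <<'E'
import sys
from h import *
from scipy.optimize import least_squares
def an(fn,zr,box,verbose=True):
    u0,u1,v0,v1=box
    p,d,P=pts(fn); hsv=cv2.cvtColor(p,cv2.COLOR_RGB2HSV); S=hsv[...,1].astype(int);V=hsv[...,2].astype(int); z=P[...,2]
    O=np.array([.5417,.1548]);X=np.array([-.9736,-.2284]); Y=np.array([.2284,-.9736])
    Q=P[...,:2]-O; a=Q@X*1e3; b=Q@Y*1e3
    r=(d>0)&(z>.064)&(z<.104)&(S<80)&(abs(a)<28)&(abs(b)<22)
    rod=np.zeros_like(r); rod[v0:v1,u0:u1]=1
    rod&=(d>0)&(S<80)&(V>100)&(z>zr-.006)&(z<zr+.012)
    vv,uu=np.nonzero(rod); W=np.array([ray(fn,i,j,zr)[:2] for i,j in zip(uu,vv)])-O; C=np.c_[W@X,W@Y]*1e3
    f=least_squares(lambda s:np.hypot(C[:,0]-s[0],C[:,1]-s[1])-50,[-55,5],loss='soft_l1'); print('rod n',len(C),'bend centre',f.x.round(2),'rms',np.sqrt(np.mean(f.fun**2)).round(2))
    r&=~cv2.dilate(rod.astype(np.uint8),np.ones((5,5))).astype(bool)
    for nm,s in (('case ring',r&(b<0)),('lid ring',r&(b>0))):
        h=s&(z>.074)&(z<.088); t=s&(z>.09)
        print(nm,'x ext mid-height',np.percentile(a[h],[1,99]).round(1) if h.sum() else None,'top x ext',np.percentile(a[t],[1,99]).round(1),'y med',np.median(b[t]).round(1),'y ext',np.percentile(b[t],[2,98]).round(1),'ztop',np.percentile(z[s],99).round(4))
    im=p[:,:,::-1].copy(); im[rod]=(0,255,255); im[r&(b<0)]=(0,255,0); im[r&(b>0)]=(255,0,255); cv2.imwrite(f'pics/{fn}m.png',im)
    return C,f.x
if __name__=='__main__':
    C,c=an(sys.argv[1],float(sys.argv[2]),[int(x) for x in sys.argv[3:7]])
    ang=np.degrees(np.arctan2(C[:,1]-c[1],C[:,0]-c[0])); print('rod end angle (case) pct99',np.percentile(ang,[1,99]).round(1))
E
python3 w.py w6 .0859 160 325 45 170
python3 - <<'E'
from h import *
O=np.array([.5417,.1548]);X=np.array([-.9736,-.2284]); Y=np.array([.2284,-.9736])
for u,v,zz in ((162,66,.0859),(173,70,.0859),(314,165,.0859),(324,250,.0859)):
    w=ray('w6',u,v,zz)[:2]-O; print((u,v),w@X*1e3,w@Y*1e3)
E
```

```text
rod n 5289 bend centre [-51.26   4.15] rms 2.8
case ring x ext mid-height [-18.5  20.9] top x ext [-15.6  18. ] y med -9.8 y ext [-12.5  -5.2] ztop 0.1022
lid ring x ext mid-height [-18.5  21.7] top x ext [-15.5  18.6] y med 5.8 y ext [ 3.3 10.3] ztop 0.1022
rod end angle (case) pct99 [-99.7 -29.9]
(162, 66) -7.427957998278416 -20.983547123362705
(173, 70) -10.52752739376517 -23.226557042451596
(314, 165) -64.15639738192954 -44.28618537324206
(324, 250) -92.78026362144567 -28.717185766275012
```

View pics/w6m.png

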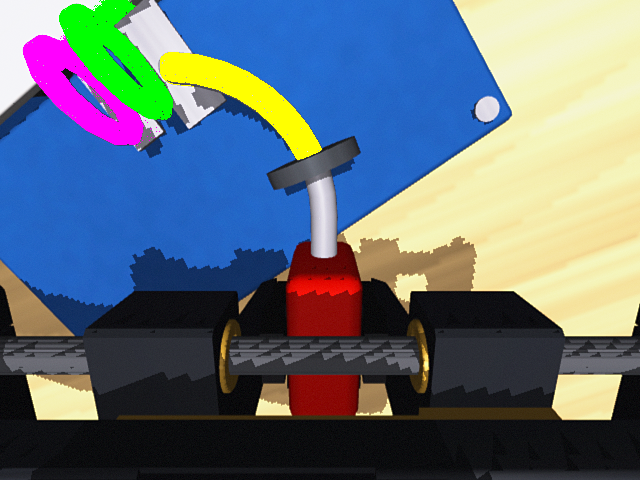

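The wrist view shows the rod tip at (165,67), the case's ring (green) and the lid's ring (magenta). The bend centre needs to move about (-4, +5) mm in world xy. I'll correct that, lower by 3.5 mm and look again.

drive_tool(series=[[0.15,-0.015,0.02,0,0,0,0],[0.15,-0.035,0.04,0,0,0,0],[0.15,-0.035,0.04,-0.015,0,0,0],[0.15,-0.035,0.04,-0.028,0,0,0],[0.15,-0.035,0.04,-0.028,0,0,0]])

```text
time_s: 13.52
tool_pos: [0.6464, 0.1979, 0.0693]
tool_rot: [-0.0, 0.188, 0.982, -0.0]
force: [-0.1, -0.4, -2.6]
finger_gap: 0.291
```

```bash
python3 - <<'E'
from h import *
o=get_obs(); print(o['tool_pos'],o['force'].round(1),o['q'].round(2),o['time_s'])
save('wrist','w7')
E
python3 w.py w7 .0824 160 325 45 170
```

```text
[0.64642266 0.19788324 0.06930484] [-0.1 -0.4 -2.6] [-0.03  1.05 -0.7   1.49  0.8   0.9   0.2 ] 13.5167
rod n 5273 bend centre [-48.04  -1.43] rms 2.77
case ring x ext mid-height [-18.7  21. ] top x ext [-15.8  18. ] y med -9.8 y ext [-12.4  -5.3] ztop 0.1025
lid ring x ext mid-height [-18.7  21.3] top x ext [-15.7  18.5] y med 5.7 y ext [ 3.4 10.3] ztop 0.1024
rod end angle (case) pct99 [-99.4 -30.1]
```

View pics/w7m.png

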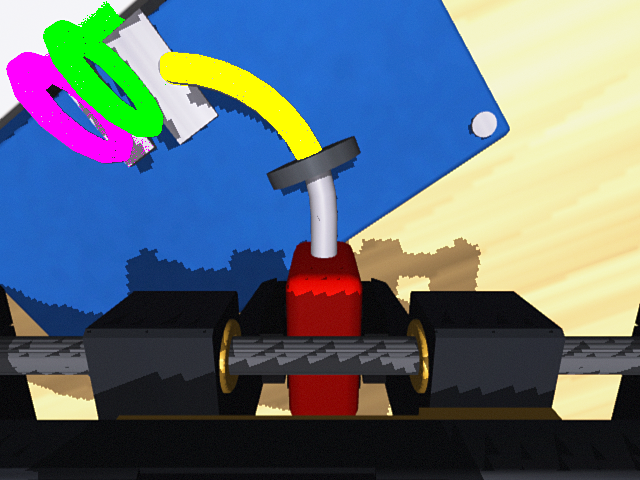

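Relative to the rings, the bend centre is now within 1 mm of where it should be. Swing the first 20°.

drive_tool(series=[[0.15,-0.019,0.034,0,0,0,0.011],[0.15,-0.04,0.066,0,0,0,0.022],[0.15,-0.064,0.096,0,0,0,0.0333],[0.15,-0.089,0.125,0,0,0,0.0444],[0.15,-0.117,0.152,0,0,0,0.0556]])

```text
time_s: 13.98
tool_pos: [0.6327, 0.2162, 0.0697]
tool_rot: [0.0, 0.014, 1.0, 0.0]
force: [0.8, -0.1, -2.0]
finger_gap: 0.291
```

```bash
python3 - <<'E'
from h import *
o=get_obs(); print(o['tool_pos'],o['tool_rot'].round(3),o['force'].round(1))
save('wrist','w8')
E
python3 w.py w8 .082 160 325 45 170
```

```text
[0.63273214 0.2162462  0.06970637] [0.    0.014 1.    0.   ] [ 0.8 -0.1 -2. ]
rod n 5467 bend centre [-48.75  -3.42] rms 4.08
case ring x ext mid-height [-17.8  21.3] top x ext [-13.4  17.4] y med -10.5 y ext [-13.2  -6.1] ztop 0.1024
lid ring x ext mid-height [-17.8  23. ] top x ext [-14.8  19.7] y med 5.1 y ext [2.7 9.6] ztop 0.1024
rod end angle (case) pct99 [-78.1  -3.6]
```

View pics/w8m.png

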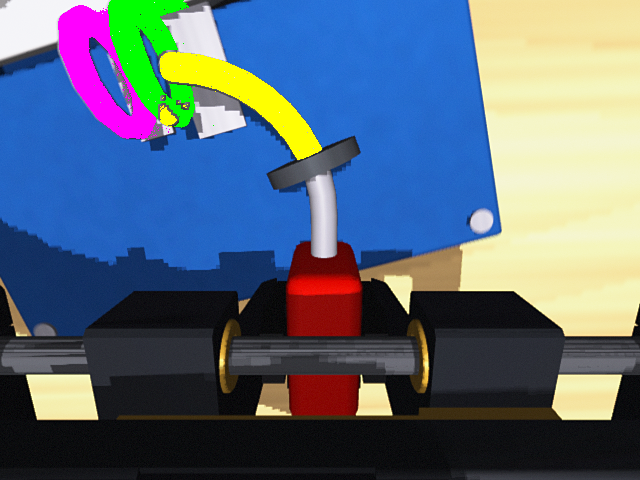

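The tip is entering the middle of the case's ring. The wrist force is only the pin's weight. Continuing, raised by about 1 mm.

drive_tool(series=[[0.15,-0.045,0.037,0.005,0,0,0.0167],[0.15,-0.093,0.069,0.01,0,0,0.0333],[0.15,-0.144,0.095,0.01,0,0,0.05],[0.15,-0.198,0.117,0.01,0,0,0.0667],[0.15,-0.254,0.132,0.01,0,0,0.0833]])

```text
time_s: 14.45
tool_pos: [0.6022, 0.2321, 0.071]
tool_rot: [0.0, -0.246, 0.969, 0.0]
force: [-0.5, -0.2, -2.2]
finger_gap: 0.286
```

```bash
python3 - <<'E'
from h import *
o=get_obs(); print(o['tool_pos'],o['tool_rot'].round(3),o['force'].round(1),o['q'].round(2))
save('wrist','w9')
E
python3 w.py w9 .082 235 325 60 170
```

```text
[0.60222889 0.23211639 0.07101058] [ 0.    -0.246  0.969  0.   ] [-0.5 -0.2 -2.2] [-0.01  1.08 -0.87  1.6   0.97  0.95  0.84]
rod n 3029 bend centre [-47.1   -2.95] rms 2.87
case ring x ext mid-height [-16.6  24.1] top x ext [-14.   21.2] y med -9.8 y ext [-12.7  -1.2] ztop 0.1023
lid ring x ext mid-height [-16.7  22.8] top x ext [-14.1  19. ] y med 5.4 y ext [ 1.1 10.1] ztop 0.1023
rod end angle (case) pct99 [-50.1  -8.1]
```

View pics/w9m.png

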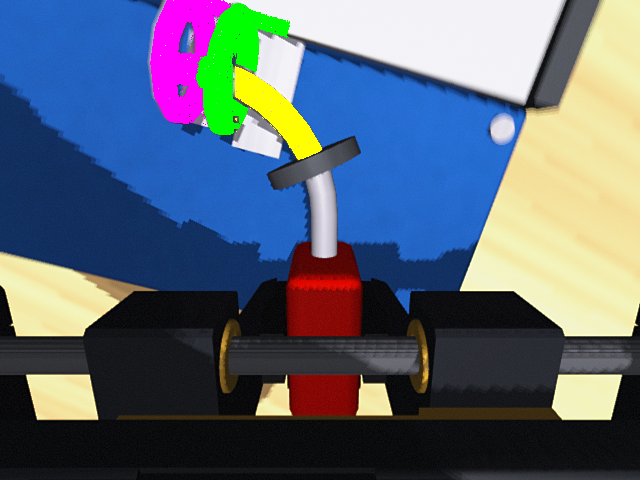

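drive_tool(series=[[0.15,-0.057,0.008,0,0,0,0.0167],[0.15,-0.115,0.009,0,0,0,0.0333],[0.15,-0.172,0.005,0,0,0,0.05],[0.15,-0.23,-0.005,0,0,0,0.0667],[0.15,-0.258,-0.013,0,0,0,0.075]])

```text
time_s: 14.92
tool_pos: [0.5709, 0.23, 0.0708]
tool_rot: [-0.0, -0.464, 0.886, -0.0]
force: [0.3, 0.2, -1.7]
finger_gap: 0.289
```

```bash
python3 - <<'E'
from h import *
o=get_obs(); print(o['tool_pos'],o['tool_rot'].round(3),o['force'].round(1),o['torque'].round(2),o['q'].round(2))
save('wrist','w10')
E
python3 w.py w10 .082 265 325 60 170
```

```text
[0.57085361 0.23004787 0.07083343] [-0.    -0.464  0.886 -0.   ] [ 0.3  0.2 -1.7] [ 0.12 -0.1  -0.02] [ 0.02  1.08 -0.95  1.69  1.06  0.97  1.19]
rod n 1407 bend centre [-44.65   3.91] rms 5.81
case ring x ext mid-height [-17.5  23.5] top x ext [-16.1  17.6] y med -9.2 y ext [-21.5  -4.8] ztop 0.1024
lid ring x ext mid-height [-17.4  23.4] top x ext [-14.5  20.5] y med 7.2 y ext [ 3.4 20.6] ztop 0.1023
rod end angle (case) pct99 [-30.5   1. ]
```

View pics/w10m.png

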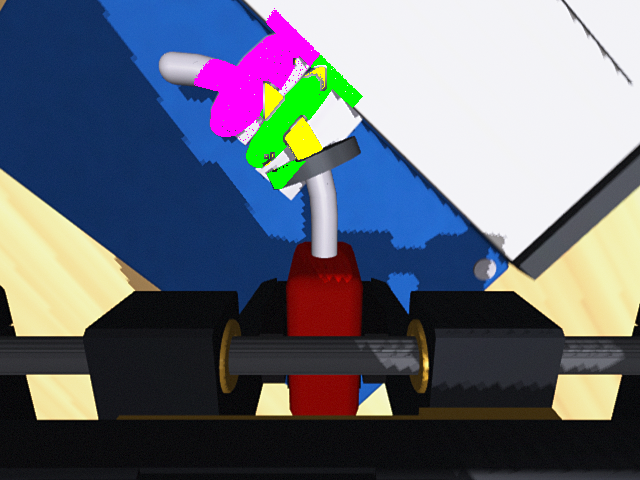

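The tip shows beyond the lid's ring at (175,67), and the collar is about 7° short of the case's ring. Last bit, slowly.

drive_tool(series=[[0.15,-0.014,-0.004,0,0,0,0.0042],[0.15,-0.028,-0.008,0,0,0,0.0083],[0.15,-0.042,-0.012,0,0,0,0.0125],[0.15,-0.055,-0.017,0,0,0,0.0167],[0.15,-0.055,-0.017,0,0,0,0.0167]])

```text
time_s: 15.38
tool_pos: [0.5645, 0.2287, 0.0711]
tool_rot: [0.0, -0.51, 0.86, 0.0]
force: [0.2, 0.1, -1.7]
finger_gap: 0.293
```

Run:
```python
from h import *
o=get_obs(); print(o['tool_pos'],o['tool_rot'].round(3),o['force'].round(1),o['torque'].round(2),o['q'].round(2))
save('wrist','w11')
b=cv2.imread('pics/w11.png'); cv2.imwrite('pics/w11z.png',cv2.resize(b[0:280,140:420],(784,784))[:600])
```

```text
[0.5645489  0.22867429 0.07107945] [ 0.   -0.51  0.86  0.  ] [ 0.2  0.1 -1.7] [ 0.19 -0.11  0.03] [ 0.03  1.08 -0.97  1.71  1.08  0.97  1.27]
```

View pics/w11z.png

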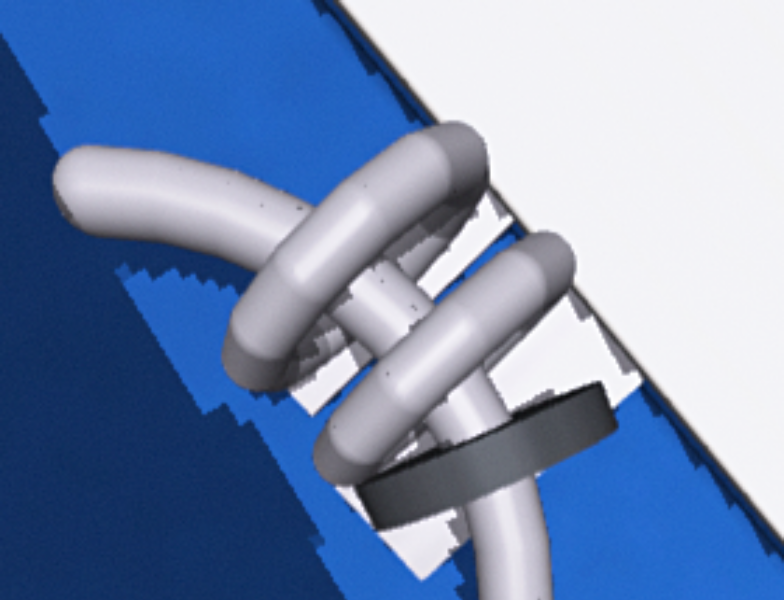

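There's still no contact force, and the collar looks a millimetre or so from the ring. I'll go on in small steps, watching the force.

drive_tool(series=[[0.15,-0.004,-0.001,0,0,0,0.0012],[0.15,-0.007,-0.003,0,0,0,0.0021],[0.15,-0.01,-0.004,0,0,0,0.0031],[0.15,-0.0135,-0.005,0,0,0,0.0042],[0.15,-0.0135,-0.005,0,0,0,0.0042]])

```text
time_s: 15.85
tool_pos: [0.563, 0.2287, 0.0712]
tool_rot: [0.0, -0.521, 0.853, 0.001]
force: [0.4, 3.2, -2.9]
finger_gap: 0.291
```

Run:
```python
from h import *
o=get_obs(); print(o['tool_pos'],2*np.degrees(np.arctan2(o['tool_rot'][2],o['tool_rot'][1])),o['force'].round(1),o['torque'].round(2))
save('wrist','w12')
b=cv2.imread('pics/w12.png'); cv2.imwrite('pics/w12z.png',cv2.resize(b[0:280,140:420],(784,784))[:600])
p,d,P=pts('w12'); O=np.array([.5417,.1548]);X=np.array([-.9736,-.2284]); Y=np.array([.2284,-.9736])
def c(u,v,z):
    w=ray('w12',u,v,z)[:2]-O; return (w@X*1e3).round(1),(w@Y*1e3).round(1)
hsv=cv2.cvtColor(p,cv2.COLOR_RGB2HSV);V=hsv[...,2]; S=hsv[...,1]
z=P[...,2]
m=(d>0)&(V<115)&(S<110)&(z>.062)&(z<.105); m[:120]=0;m[200:]=0;m[:,:250]=0;m[:,370:]=0
q=P[m]; Q=q[:,:2]-O; a,b=Q@X*1e3,Q@Y*1e3; print('collar n',len(q),'z',np.percentile(q[:,2],[1,99]),'x',np.percentile(a,[1,50,99]).round(1),'y',np.percentile(b,[1,50,99]).round(1))
v=(Q-Q.mean(0)); 
for k in range(-26,16,4):
    s=(a>=k)&(a<k+4)
    if s.sum()>5: print(k+2,'front y',np.percentile(b[s],97).round(1),'back',np.percentile(b[s],3).round(1))
```

```text
[0.56300857 0.22867831 0.07116911] 242.82735389487542 [ 0.4  3.2 -2.9] [ 0.8  -0.16  0.05]
collar n 2359 z [0.06514019 0.1027654 ] x [-16.4  -3.6  22.4] y [-26.8 -18.4   5.3]
-16 front y -5.5 back -18.1
-12 front y 4.5 back -19.5
-8 front y 6.0 back -25.4
-4 front y 1.5 back -22.0
0 front y -12.0 back -23.5
4 front y -12.1 back -24.7
8 front y -12.0 back -25.8
12 front y -12.0 back -27.0
16 front y -21.5 back -26.8
```

View pics/w12z.png

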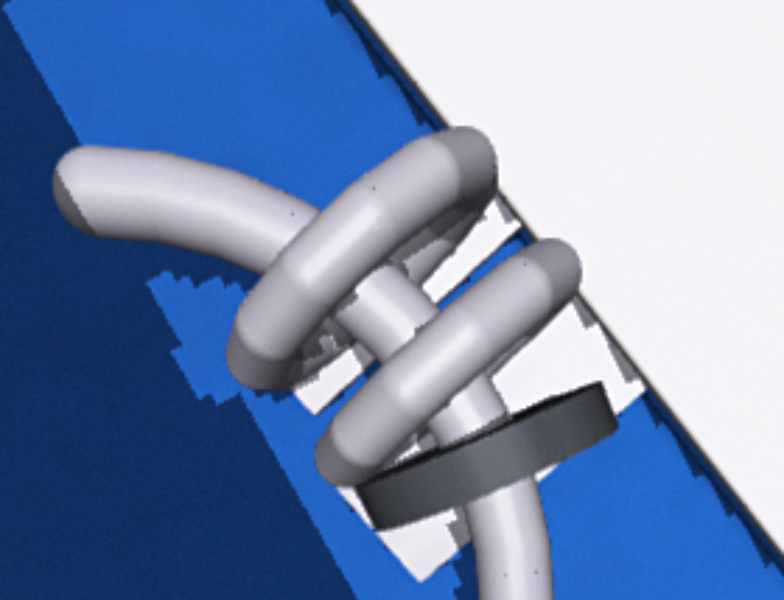

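Contact: 3 N along +y, with the collar edge touching the case's ring at about (345,480) in the crop. Pin yaw is 49.9° against the nominal 50°. Lowering onto the deck.

drive_tool(series=[[0.15,0,0,-0.005,0,0,0],[0.15,0,0,-0.01,0,0,0],[0.15,0,0,-0.014,0,0,0],[0.15,0,0,-0.017,0,0,0],[0.15,0,0,-0.017,0,0,0]])

```text
time_s: 16.32
tool_pos: [0.5631, 0.2286, 0.0693]
tool_rot: [0.0, -0.521, 0.854, 0.001]
force: [-0.5, 3.7, 0.7]
finger_gap: 0.29
```

drive_tool(series=[[0.15,0,0,-0.004,0,0,0],[0.15,0,0,-0.004,0,0,0],[0.5,0,0,-0.004,0,0,0],[0.5,0,0,-0.004,0,0,0],[0.5,0,0,-0.004,0,0,0]])

```text
time_s: 16.73
tool_pos: [0.5631, 0.2259, 0.0677]
tool_rot: [-0.001, -0.52, 0.854, -0.001]
force: [-0.0, -0.1, 0.5]
finger_gap: 0.484
```

drive_tool(series=[[0.5,0,0,0,0,0,0],[0.5,0,0,0.1,0,0,0],[0.5,0,0,0.3,0,0,0],[0.5,0,0,0.5,0,0,0],[0.5,0,0,0.7,0,0,0]])

```text
time_s: 17.15
tool_pos: [0.5628, 0.2276, 0.154]
tool_rot: [-0.0, -0.521, 0.854, 0.0]
force: [0.2, 0.2, 0.6]
finger_gap: 0.5
```

drive_tool(series=[[0.5,0,0,0.2,0,0,0],[0.5,0,0.05,0.4,0,0,0],[0.5,0,0.15,0.5,0,0,0],[0.5,0,0.25,0.5,0,0,0],[0.5,0,0.3,0.5,0,0,0]])

```text
time_s: 17.57
tool_pos: [0.5628, 0.2658, 0.2135]
tool_rot: [0.001, -0.521, 0.853, 0.0]
force: [-0.2, -0.2, -1.0]
finger_gap: 0.501
```

Run:
```python
from h import *
o=get_obs(); print(o['tool_pos'],o['force'].round(1))
save('wrist','w13');save('side','s13');save('scene','c13')
b=cv2.imread('pics/s13.png');c=cv2.imread('pics/c13.png')
cv2.imwrite('pics/f13.png',np.hstack([cv2.resize(b[350:480,220:380],(400,325),interpolation=cv2.INTER_CUBIC),cv2.resize(c[210:340,450:610],(400,325),interpolation=cv2.INTER_CUBIC)]))
p,d,P=pts('w13'); hsv=cv2.cvtColor(p,cv2.COLOR_RGB2HSV);H,S=hsv[...,0],hsv[...,1]
m=((H<8)|(H>172))&(S>150)&(d>0)&(P[...,2]>.09)&(P[...,2]<.12); q=P[m]
O=np.array([.5417,.1548]);X=np.array([-.9736,-.2284]); Y=np.array([.2284,-.9736])
if len(q)>50:
    r=cv2.minAreaRect((q[:,:2]*1000).astype(np.float32)); e=np.array(r[0])/1e3-O; print(len(q),r,np.percentile(q[:,2],[5,50,95]),'case',e@X*1e3,e@Y*1e3)
```

```text
[0.56275463 0.26575648 0.21349757] [-0.2 -0.2 -1. ]
2870 ((562.9086303710938, 234.0694580078125), (59.34016799926758, 25.61297607421875), 62.603458404541016) [0.10117737 0.10419996 0.10554649] case -38.75386673828128 -72.33269313964846
```

View pics/w13.png

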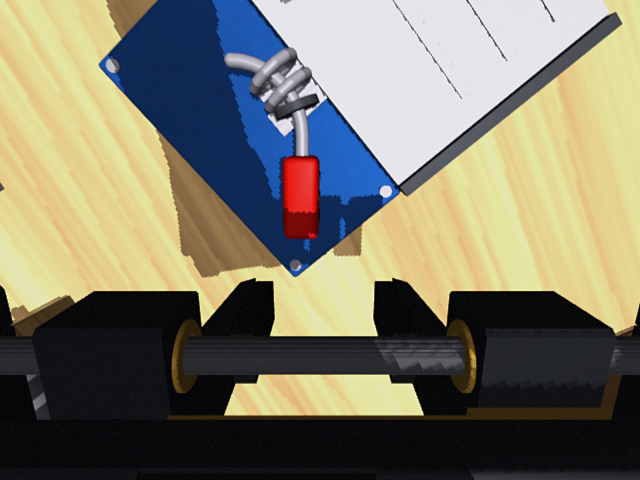

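View pics/f13.png

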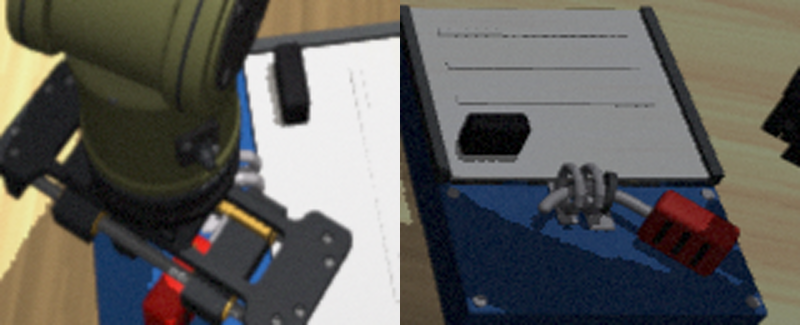

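```bash
python3 w.py w13 .081 300 312 112 150
python3 - <<'E'
from h import *
O=np.array([.5417,.1548]);X=np.array([-.9736,-.2284]); Y=np.array([.2284,-.9736])
p,d,P=pts('w13'); Q=P[...,:2]-O; a=Q@X*1e3; b=Q@Y*1e3; z=P[...,2]; hsv=cv2.cvtColor(p,cv2.COLOR_RGB2HSV)
for k in (0,): 
    m=(d>0)&(z>.09)&(z<.104)&(abs(a)<26)&(b>-30)&(b<20)
    dark=m&(hsv[...,2]<115)&(b<-10)
    print('collar top: y',np.percentile(b[dark],[5,50,95]).round(1),'x',np.percentile(a[dark],[5,50,95]).round(1),dark.sum())
    lt=m&(hsv[...,2]>=130)
    h=np.histogram(b[lt],bins=range(-26,20)); print(list(zip(h[1],h[0])))
im=cv2.imread('pics/w13.png')[30:180,210:350]; cv2.imwrite('pics/w13z.png',cv2.resize(im,None,fx=4,fy=4,interpolation=cv2.INTER_CUBIC))
E
```

```text
rod n 303 bend centre [-45.31  -6.91] rms 1.77
case ring x ext mid-height [-17.1  23.5] top x ext [-14.   20.2] y med -11.0 y ext [-21.6  -5.6] ztop 0.1013
lid ring x ext mid-height [-16.7  23.5] top x ext [-14.2  20.6] y med 5.8 y ext [2.9 9.9] ztop 0.1015
rod end angle (case) pct99 [-53.6 -23.8]
collar top: y [-26.1 -20.7 -12.4] x [-12.2  -0.8  12.2] 446
[(np.int64(-26), np.int64(0)), (np.int64(-25), np.int64(0)), (np.int64(-24), np.int64(0)), (np.int64(-23), np.int64(4)), (np.int64(-22), np.int64(4)), (np.int64(-21), np.int64(3)), (np.int64(-20), np.int64(4)), (np.int64(-19), np.int64(3)), (np.int64(-18), np.int64(1)), (np.int64(-17), np.int64(0)), (np.int64(-16), np.int64(0)), (np.int64(-15), np.int64(0)), (np.int64(-14), np.int64(0)), (np.int64(-13), np.int64(24)), (np.int64(-12), np.int64(79)), (np.int64(-11), np.int64(72)), (np.int64(-10), np.int64(82)), (np.int64(-9), np.int64(74)), (np.int64(-8), np.int64(65)), (np.int64(-7), np.int64(54)), (np.int64(-6), np.int64(27)), (np.int64(-5), np.int64(0)), (np.int64(-4), np.int64(0)), (np.int64(-3), np.int64(0)), (np.int64(-2), np.int64(0)), (np.int64(-1), np.int64(0)), (np.int64(0), np.int64(0)), (np.int64(1), np.int64(0)), (np.int64(2), np.int64(0)), (np.int64(3), np.int64(21)), (np.int64(4), np.int64(95)), (np.int64(5), np.int64(78)), (np.int64(6), np.int64(82)), (np.int64(7), np.int64(81)), (np.int64(8), np.int64(66)), (np.int64(9), np.int64(46)), (np.int64(10), np.int64(24)), (np.int64(11), np.int64(0)), (np.int64(12), np.int64(0)), (np.int64(13), np.int64(0)), (np.int64(14), np.int64(0)), (np.int64(15), np.int64(0)), (np.int64(16), np.int64(0)), (np.int64(17), np.int64(0)), (np.int64(18), np.int64(0))]
```

View pics/w13z.png

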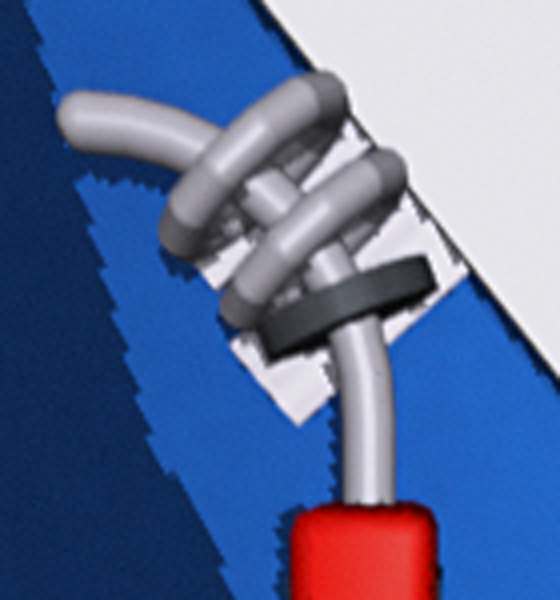

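The pin is standing flat (handle top at 0.104 m), and the collar rim touches the ring at (255,325) in the crop. The wrist view still puts pin_seat about 4.7 mm short along the ring axis, because the tilted collar's rim met the ring first. There's plenty of time, so I'll re-grip and turn the handle a few degrees more while pressing gently, to seat the collar closer.

drive_tool(series=[[0.5,0,-0.15,0,0,0,0],[0.5,0,-0.3,-0.05,0,0,0],[0.5,0,-0.3,-0.2,0,0,0],[0.5,0,-0.3,-0.4,0,0,0],[0.5,0,-0.3,-0.5,0,0,0]])

```text
time_s: 18.13
tool_pos: [0.5621, 0.225, 0.1489]
tool_rot: [-0.003, -0.52, 0.854, -0.001]
force: [-0.1, -0.7, -0.4]
finger_gap: 0.502
```

drive_tool(series=[[0.5,0,0,-0.2,0,0,0],[0.5,0,0,-0.4,0,0,0],[0.5,0,0,-0.6,0,0,0],[0.5,0,0,-0.685,0,0,0],[0.5,0,0,-0.685,0,0,0]])

```text
time_s: 18.55
tool_pos: [0.5615, 0.2262, 0.0673]
tool_rot: [-0.003, -0.521, 0.854, -0.0]
force: [0.4, -0.4, -1.0]
finger_gap: 0.502
```

drive_tool(series=[[0.15,0,0,0,0,0,0],[0.15,0,0,0,0,0,0],[0.15,0,0,0,0,0,0],[0.15,0,0,0,0,0,0],[0.15,0,0,0,0,0,0]])

```text
time_s: 18.97
tool_pos: [0.5636, 0.2287, 0.0718]
tool_rot: [0.001, -0.521, 0.854, 0.0]
force: [-0.6, -0.0, 5.6]
finger_gap: 0.289
```

drive_tool(series=[[0.15,-0.015,0,0,0,0,0.003],[0.15,-0.03,-0.002,0,0,0,0.007],[0.15,-0.045,-0.004,0,0,0,0.01],[0.15,-0.065,-0.008,0,0,0,0.0139],[0.15,-0.065,-0.008,0,0,0,0.0139]])

```text
time_s: 19.38
tool_pos: [0.5574, 0.2291, 0.0718]
tool_rot: [0.004, -0.559, 0.829, 0.001]
force: [4.4, 3.6, 4.5]
finger_gap: 0.294
```

Run:
```python
from h import *
o=get_obs(); print(o['tool_pos'],2*np.degrees(np.arctan2(o['tool_rot'][2],o['tool_rot'][1])),o['force'].round(1),o['torque'].round(2))
save('wrist','w14')
b=cv2.imread('pics/w14.png'); cv2.imwrite('pics/w14z.png',cv2.resize(b[0:280,140:420],(784,784))[:600])
```

```text
[0.55739699 0.22907491 0.07181129] 247.94233595412365 [4.4 3.6 4.5] [ 0.71 -1.01  0.14]
```

View pics/w14z.png

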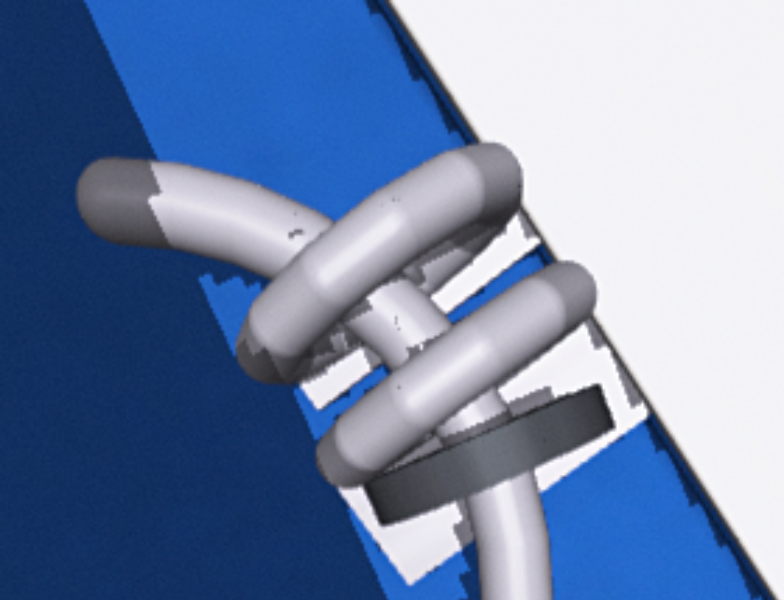

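The collar now sits closer to flush, with light contact forces (about 5 N). Release and check.

drive_tool(series=[[0.5,0,0,0,0,0,0],[0.5,0,0,0,0,0,0],[0.5,0,0,0,0,0,0],[0.5,0,0,0,0,0,0],[0.5,0,0,0.05,0,0,0]])

```text
time_s: 19.85
tool_pos: [0.5542, 0.2258, 0.075]
tool_rot: [-0.002, -0.558, 0.83, -0.0]
force: [-0.1, -0.3, -0.2]
finger_gap: 0.497
```

drive_tool(series=[[0.5,0,0,0.2,0,0,0],[0.5,0,0,0.4,0,0,0],[0.5,0,0,0.6,0,0,0],[0.5,0,0,0.8,0,0,0],[0.5,0,0,1,0,0,0]])

```text
time_s: 20.27
tool_pos: [0.5548, 0.2267, 0.1976]
tool_rot: [-0.0, -0.558, 0.83, 0.0]
force: [0.5, -0.1, 0.2]
finger_gap: 0.502
```

drive_tool(series=[[0.5,0,0.1,0.1,0,0,0],[0.5,0,0.2,0.2,0,0,0],[0.5,0,0.25,0.2,0,0,0],[0.5,0,0.3,0.2,0,0,0],[0.5,0,0.3,0.2,0,0,0]])

```text
time_s: 20.68
tool_pos: [0.5545, 0.2636, 0.2196]
tool_rot: [-0.0, -0.558, 0.83, 0.0]
force: [0.3, -0.4, 0.1]
finger_gap: 0.5
```

```bash
python3 - <<'E'
from h import *
o=get_obs(); print(o['tool_pos'],o['force'].round(1),o['time_s'])
save('wrist','w15');save('scene','c15')
p,d,P=pts('w15'); hsv=cv2.cvtColor(p,cv2.COLOR_RGB2HSV);H,S=hsv[...,0],hsv[...,1]
m=((H<8)|(H>172))&(S>150)&(d>0)&(P[...,2]>.09)&(P[...,2]<.12); q=P[m]
O=np.array([.5417,.1548]);X=np.array([-.9736,-.2284]); Y=np.array([.2284,-.9736])
r=cv2.minAreaRect((q[:,:2]*1000).astype(np.float32)); e=np.array(r[0])/1e3-O; print(len(q),r,np.percentile(q[:,2],[5,50,95]),'case',e@X*1e3,e@Y*1e3)
im=cv2.imread('pics/w15.png'); cv2.imwrite('pics/w15z.png',cv2.resize(im[0:270,150:430],None,fx=2.2,fy=2.2,interpolation=cv2.INTER_CUBIC))
E
python3 w.py w15 .081 300 312 112 150
```

```text
[0.55453696 0.26363469 0.21957958] [ 0.3 -0.4  0.1] 20.6833
2717 ((558.037353515625, 232.1744842529297), (58.48908996582031, 25.58970069885254), 67.59764099121094) [0.101871   0.10491802 0.10627762] case -33.57837958618168 -71.60034632568359
rod n 333 bend centre [-45.27  -5.2 ] rms 2.02
case ring x ext mid-height [-17.3  23.2] top x ext [-14.4  20.2] y med -10.0 y ext [-21.  -4.] ztop 0.102
lid ring x ext mid-height [-17.   23.1] top x ext [-15.   20.8] y med 7.7 y ext [ 4.5 12. ] ztop 0.102
rod end angle (case) pct99 [-49.  -18.5]
```

View pics/w15z.png

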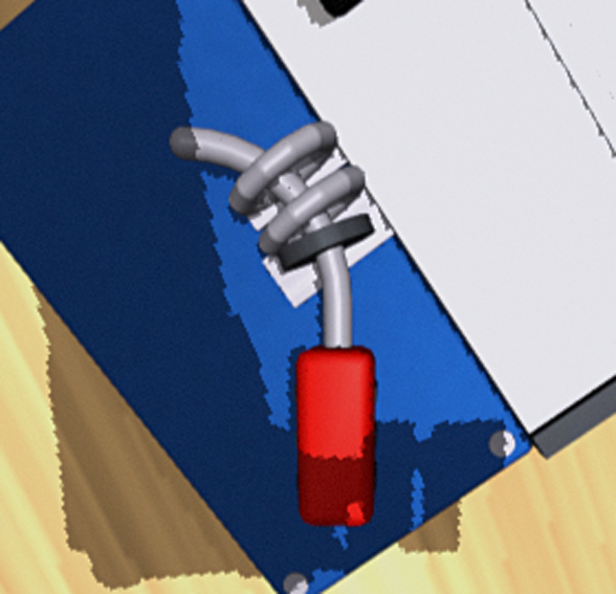

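View pics/c15.png

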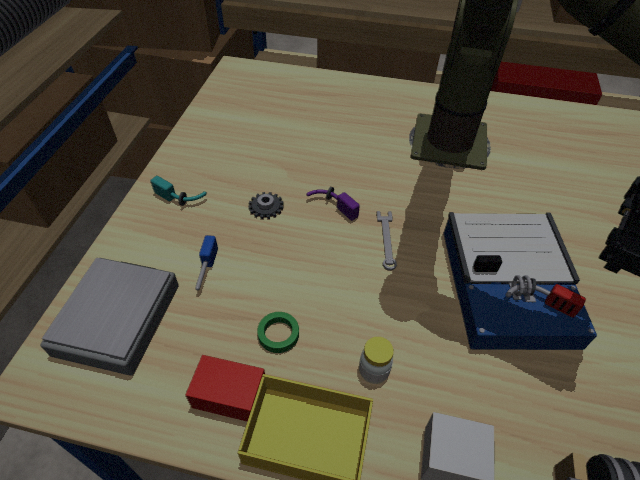

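Checks: the handle is flat on the deck and the hook passes through both rings. The collar is at the case's ring, the lid is shut and the other things haven't moved. Handing in.

Run:
```python
from cell import *
print(job_done())
```

```text
the job is handed in; nothing more can be done
None
```

I slid the lid shut to its stop, then swung the red-handled pin's hook through both rings from the case-ring side. I set the handle on the deck, let go and backed off. The job was handed in at about 20.8 s, and the highest wrist force I read was about 20 N, while pressing the lid shut.

**Last checks:**
- **Rings:** in line beside each other to within about 1 mm.
- **Hook:** its tip is out beyond the lid's ring.
- **Handle:** its top is about 105 mm above the table, as it should be when standing flat on the deck.
- **Other things:** the straight pin, jar, sprocket, green ring, wrench and the look-alikes are where they were, by eye in the scene view.
- **Robot:** clear of everything.

**What did not agree:**
- **Collar:** it sits at an angle to the ring, so its rim touched before pin_seat reached the eyes. The first release left the seat about 4.7 mm short, so I gripped the handle again and turned it about 5° more.
- **Final position:** pin_seat is about 2–3 mm from the eyes and the pin is about 4° past its nominal direction.
- **Cameras:** they disagreed with each other by 2–3 mm, so I made the final fit by comparing pin and rings within the wrist view.

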